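# Pack a torch in layers and sort the marking leftovers

### The job

Pack the torch parts into the deep cardboard box in layers: the barrel lying on the floor of the box, then the divider plate lying level on the four corner posts with its grip tab up, then the torch head standing on the divider, wide end down. Put the loose wooden stop block into the shallow tray that already holds a wooden block, and the loose aluminium test piece into the shallow tray that already holds test pieces, each lying on the tray floor beside its like. Let go of everything, and leave the standing finished torch and the tape roll where they are.

Things in the scene. Friction and masses are not known exactly. Their poses are not given: they have to be found in the camera images.
- barrel: Black torch barrel lying flat on the bench: a round tube 26 mm in diameter and 74 mm long (grip it across the middle), with a 32 x 32 mm square collar, 12 mm long, at each end, which keeps it from rolling. Overall height 32 mm. Origin: under its middle, at the underside; x runs along the tube, z up. About 110 g.
- head: Black torch head standing wide end down: bezel 36 mm in diameter and 12 mm high, above it a narrower neck 28 mm in diameter from about 17 to 36 mm height (grip the neck). Origin: centre of the underside, z up. About 90 g.
- divider: White plastic divider plate 104 (x) x 96 (y) x 5 mm, lying flat. On its top a grip tab, 24 mm along x, 10 mm thick along y, rising from 5 mm to 29 mm above the underside; the tab's centre is 20 mm off the plate's centre towards the plate's +x. Origin: centre of the underside, z up. About 60 g. It may lie in the box either way round.
- stop: Loose wooden stop block 60 (x) x 30 (y) x 30 mm (z), lying flat. Origin: centre of the underside. About 35 g.
- coupon: Loose aluminium test piece, a flat bar 60 (x) x 30 (y) x 12 mm (z) with a dark marked patch on top. Origin: centre of the underside. About 58 g.
- pack_box: Open brown cardboard box, fixed: outside 124 (x) x 116 (y) x 52 mm high, walls and floor 4 mm thick. A grey post, 20 (x) x 18 mm (y), fills each inner corner, its top 40 mm above the bench; the divider rests on the four tops, x along x, with 6 mm of play to each wall. The barrel fits beneath it, along x, midway between the posts. Origin: centre of the underside, z up.
- stop_tray: Shallow black tray, fixed: outside 130 (x) x 100 (y) x 20 mm high, walls and floor 3 mm. A wooden block like the loose one (60 mm along y, 30 mm along x, 30 mm high) is fixed in it, centred 42 mm from the tray's centre towards the tray's +x; the rest of the tray is free. Origin: centre of the underside, z up.
- sample_tray: Shallow black tray of the same size (130 x 100 x 20 mm, walls and floor 3 mm), fixed. Two stacked aluminium test pieces (60 mm along y, 30 mm along x, 24 mm high together) are fixed in it, centred 42 mm from the tray's centre towards the tray's +x; the rest of the tray is free. Origin: centre of the underside, z up.
- finished_torch: Finished black torch standing upright on its wide end, 38 mm in diameter and 128 mm tall; not to be moved. Origin: centre of the underside.
- tape_roll: Small roll of amber tape lying flat, 44 mm in diameter and 18 mm high, among the parts; not to be moved. Origin: centre of the underside.
There are look-alikes about, which are no part of the job. Of the things that look like the stop, take the one that is farthest to the robot's left at the start.

How it is judged:
By the outcome, as a careful person would: the job done as asked, in the order asked, and still so for the second after the job is handed in, with the robot touching nothing.
It also fails if it takes over 125 s, if anything falls off the work surface, if the arm or the gripper's body presses on something with over 40 N, if the wrist force passes 120 N, or if a joint passes its speed limit or range.

### The arm

A 6-joint arm with a two-finger parallel gripper is mounted at the origin on the work surface. World frame = base frame: x ahead of the robot, y to its left, z up, the work surface at z = 0. Lengths are in m, angles in rad, forces in N, time in s.
With the tool pointing down it reaches from about 0.3 to 0.775 m from the base axis. Payload 14.6 kg.
Tool frame: the origin (TCP) lies on the centre line of the jaws, within the pads' length; the fingertips stand 17 mm ahead of it and the grasp point (between the pads) lies 2 mm behind it; z points along the fingers, y is the line along which they close (so a half turn about z gives the same grasp; the last joint's range is limited). The gripper opens to 85 mm and grips with 20 to 120 N. Pads are 22 mm wide; open, the fingers measure 114 mm over their backs; the gripper's body (76 mm by 85 mm) begins 54 mm behind the grasp point. The pads swing forward as they close: fully open they stand 13 mm farther back than shut.
Start: joints at [1.137, 0.3, 1.521, -0, 1.321, -0.067], TCP at [0.197, 0.513, 0.209] pointing down, gripper open.
Joint ranges: [-3.03, 3.03], [-0.79, 2.21], [0.23, 2.52], [-1.04, 4.18], [0, 3.07], [-2.55, 2.55]. Speed limits (rad/s): [2.22, 2.22, 2.57, 3.14, 3.14, 3.14].

### API

Orientations are given as a rotation vector (axis times angle).
In Python, from cell import bot, grab_frame, calibration, workorder, look_for gives the robot as it stands.
- The arm moves only by the tool move_arm, never from a script. Its arguments are lists of equal length, an entry for each row: "hand": the finger opening in m, from 0 to 0.0854; "translation": the shift along the tool's x, y, z in m, a list of three; "turn": the turn about the tool's z in rad. A call has 1 to 8 rows; each row shifts and turns the commanded pose from where the row before left it, along the tool's axes as they then stand; what a row does not reach is not made up. A row lasts 1/12 s, in which the tool goes at most 41.7 mm and 7.16 degrees, less where a joint would pass 70% of its speed; a pose out of reach is approached as far as the arm can. A call is refused whole if a number of a shift passes 0.0417 or a number of a turn 0.125, either way. A call with a gripper value outside its range is refused whole. The fingers move at their own pace and stop on an object; "grip_force" is the grip in N (left out, the last holds). Time passes only in rows, so rows that do not move let the fingers close. It gives the time, the measured TCP pose, the force, the opening and the grip force at its end, in the units of the state.
- bot.state(): the state, without advancing time (a new reading comes with each control period).
- grab_frame(name): name is "scene" or "top"; returns the picture (400x640x3 uint8, red, green, blue); there is no depth.
- calibration(name): a dict with "fx", "fy", "cx", "cy" (pixels), "dist" ([k1, k2, p1, p2, k3] as OpenCV has them; the pictures are not rectified), "pose" (4x4, takes a point from camera to world coordinates). Camera axes: x right, y down, z forward; pixel columns grow to the right and rows downward; lengths in m; the calibration is good to about 2 mm. A picture is of the moment at which its call begins. calibration takes no time and is no camera call.
- workorder.finish_job(): hands the job in; it is judged then, once.
Trained networks look in the newest picture that a camera, given by its name, has taken for a name from the list of things; names that differ only in an ending like _2 or _b are one class to them, and where a whole thing is asked for, a point or a joint stands for the part that bears it (a point fixed in the world has none). Each returns a list of dicts, best first, with "confidence" (0 to 1); they miss things now and then, are a little off and sometimes report something else, mostly with a low value. They report only what shows in the picture. A call takes as long as a camera call. They do not tell look-alikes from the thing itself.
- look_for(camera, query): "at" ([column, row] in pixels, amid what is visible of it).
The state is a dict: "clock": time; "q": joint angles; "joint_velocities": joint speeds; "joint_torque": joint torques, N m; "position": TCP position; "ee_rot": TCP orientation; "force": force on the tool from outside, world axes, zero at the start; "torque": the same for the moment, N m; "grip_width": finger opening in m; "grip_force": force on a finger pad.
Only numpy, scipy, OpenCV 4.12 (cv2) and the standard library are available. Lean on these libraries where they do the work, as an engineer would, in place of code of your own. Each camera call takes 0.05 s, during which the arm holds its last target. There are 200 camera calls.

## Working session

There is one attempt and no reset: what is moved stays moved. The work goes in short steps, Python scripts to look and compute and a tool call to move; the robot and the scene stay as the last step left them, time stands still between calls to the robot, and variables do not carry over. Pictures are saved under pics/ and viewed, at most 14 in all, crops included, and the job is handed in when it is done.

Besides the shell and the picture viewer there is one more tool, called after "Request:" as name(argument=value, ...), one argument or row to a line, values as JSON. move_arm: Moves the arm, as the interface text tells. Its arguments: {"type":"object","properties":{"hand":{"type":"array","items":{"type":"number"}},"translation":{"type":"array","items":{"type":"array","items":{"type":"number"}}},"turn":{"type":"array","items":{"type":"number"}},"grip_force":{"type":"number"}},"required":["hand","translation","turn"]}

```bash
mkdir -p pics; ls; python3 - <<'E'
from cell import *
import cv2,numpy as np
for n in("scene","top"):
    im=grab_frame(n); cv2.imwrite(f"pics/{n}0.png",im[:,:,::-1])
    c=calibration(n); print(n,{k:np.round(v,3).tolist() for k,v in c.items()})
    for q in "barrel head divider stop coupon pack_box stop_tray sample_tray finished_torch tape_roll".split():
        print(q,[(np.round(d["at"]).tolist(),round(d["confidence"],2)) for d in look_for(n,q)])
print(bot.state())
E
```

```text
pics
scene {'fx': 517.67, 'fy': 517.67, 'cx': 330.428, 'cy': 196.971, 'dist': [-0.029, 0.0, 0.0, 0.0, 0.0], 'pose': [[0.305, 0.699, -0.647, 1.486], [0.952, -0.223, 0.208, -0.277], [0.002, -0.679, -0.734, 1.064], [0.0, 0.0, 0.0, 1.0]]}
barrel [([313.0, 174.0], 0.61)]
head [([257.0, 181.0], 0.66)]
divider [([368.0, 165.0], 0.62)]
stop [([228.0, 288.0], 0.81), ([217.0, 208.0], 0.78), ([216.0, 258.0], 0.73), ([255.0, 244.0], 0.55), ([340.0, 222.0], 0.2)]
coupon [([406.0, 202.0], 0.74)]
pack_box [([339.0, 220.0], 0.95)]
stop_tray [([438.0, 152.0], 0.59)]
sample_tray [([170.0, 208.0], 0.72)]
finished_torch [([463.0, 167.0], 0.84), ([368.0, 185.0], 0.32)]
tape_roll [([368.0, 184.0], 0.55)]
top {'fx': 503.733, 'fy': 503.733, 'cx': 313.029, 'cy': 206.3, 'dist': [0.029, 0.0, 0.0, 0.0, 0.0], 'pose': [[0.042, -0.978, 0.203, 0.353], [-0.999, -0.041, 0.007, -0.01], [0.001, -0.203, -0.979, 1.234], [0.0, 0.0, 0.0, 1.0]]}
barrel [([311.0, 264.0], 0.92), ([149.0, 190.0], 0.33)]
head [([375.0, 276.0], 0.55), ([311.0, 179.0], 0.34)]
divider [([240.0, 262.0], 0.69), ([403.0, 192.0], 0.39)]
stop [([433.0,
[... 331 characters left out ...]
ck': 1.1, 'q': array([ 1.13738696e+00,  2.99904546e-01,  1.52102985e+00, -3.73117641e-06,
        1.32071023e+00, -6.65772008e-02]), 'joint_velocities': array([-4.83826518e-04, -5.50309944e-04, -6.36019539e-05,  1.07798288e-03,
       -1.66372925e-03, -6.88438683e-04]), 'joint_torque': array([ 4.86304509e-05, -5.43356752e+01, -3.62002730e+01, -6.73676573e-05,
        4.02721580e-04,  5.26357070e-06]), 'position': array([0.19724448, 0.51338783, 0.20896545]), 'ee_rot': array([-5.72990108e-01, -3.08888782e+00,  8.05046409e-05]), 'force': array([-0.16485658,  0.57705248, -0.04453194]), 'torque': array([ 0.03323364, -0.00295576,  0.02565493]), 'grip_force': 0.0, 'grip_width': 0.08548146912932583}
```

View pics/scene0.png

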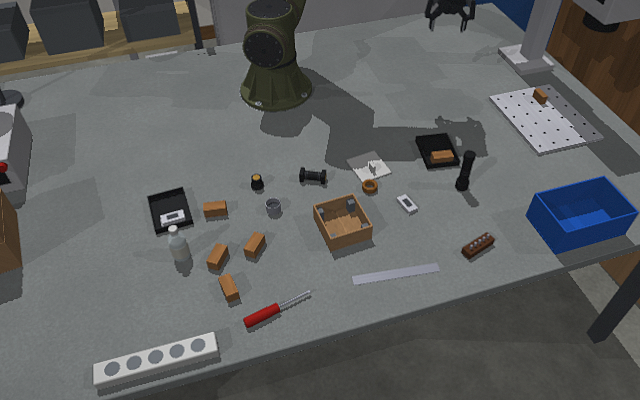

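View pics/top0.png

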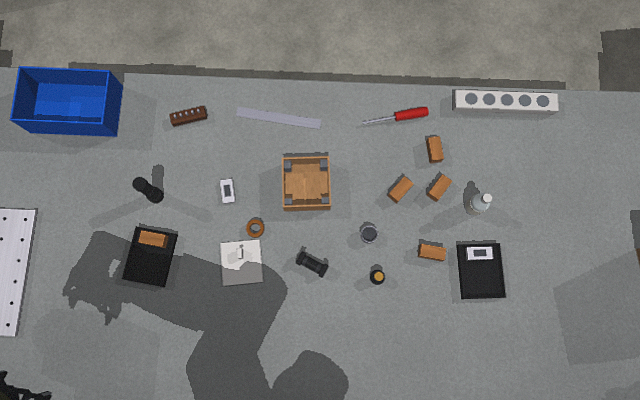

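The top view shows the parts around the box:

- Box at (306,182), barrel (312,262), divider (241,262), coupon (227,190), tape (256,227).
- Stop tray (150,256), sample tray (481,270), finished torch (148,189).

Loose objects that could be the stop, by top-view pixel: (401,189), (439,186), (434,149), (432,252), and the dark holed block (188,116). The robot's left is image left, so I choose (401,189). For the head, the candidates are (377,276) and the grey ring at (369,233). I'll check these choices in close crops.

```bash
python3 - <<'E'
import cv2
im=cv2.imread("pics/top0.png")
for n,x in(("cl",115),("cr",310)):
    c=cv2.resize(im[142:292,x:x+200],None,fx=4,fy=4,interpolation=cv2.INTER_CUBIC)
    cv2.imwrite(f"pics/{n}.png",cv2.convertScaleAbs(c,alpha=1.4))
E
```

```text
(no output)
```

View pics/cl.png

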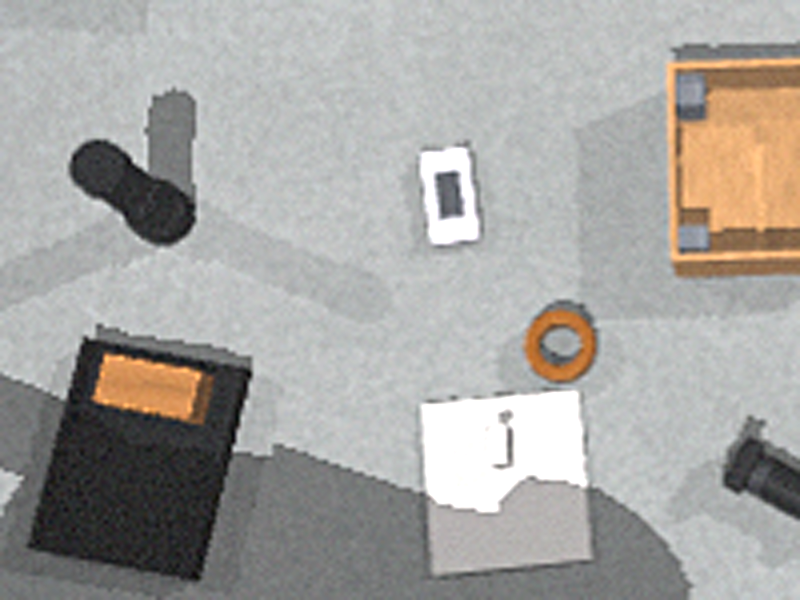

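View pics/cr.png

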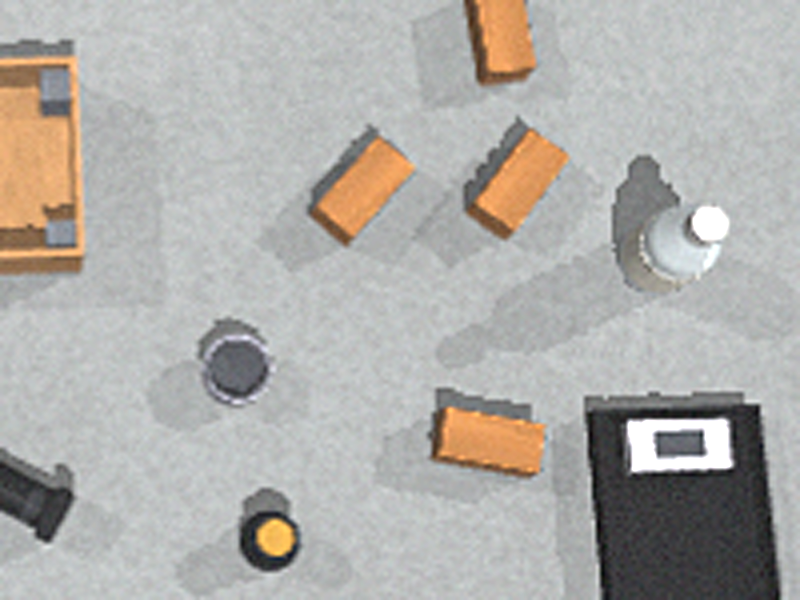

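Crops: the chosen stop is a plain wooden block at right crop (362,190), which is top-view (401,189). The head is the black part with the amber end at right crop (270,540), top-view (377,276). The grey cup at (369,233) is a look-alike. The divider's tab points up in the image, towards world +x. Next I fit poses by matching silhouettes.

```bash
cat >h.py <<'E'
import cv2,numpy as np
from scipy.optimize import minimize
from scipy.spatial.transform import Rotation as R
from cell import bot,grab_frame,calibration,look_for,workorder
S=4
def proj(P,cam="top"):
    c=calibration(cam); T=np.linalg.inv(np.array(c["pose"])); K=np.array([[c["fx"],0,c["cx"]],[0,c["fy"],c["cy"]],[0,0,1.]])
    return cv2.projectPoints(np.asarray(P,float).reshape(-1,3),cv2.Rodrigues(T[:3,:3])[0],T[:3,3],K,np.array(c["dist"]))[0].reshape(-1,2)
def ray(px,z,cam="top"):
    c=calibration(cam); K=np.array([[c["fx"],0,c["cx"]],[0,c["fy"],c["cy"]],[0,0,1.]]); T=np.array(c["pose"])
    u=cv2.undistortPoints(np.array(px,float).reshape(-1,1,2),K,np.array(c["dist"])).reshape(-1,2)
    d=np.c_[u,np.ones(len(u))]@T[:3,:3].T; return T[:3,3]+d*((z-T[2,3])/d[:,2])[:,None]
def box(lx,ly,z0,z1,ox=0,oy=0):
    return np.array([[ox+a*lx/2,oy+b*ly/2,z] for a in(-1,1) for b in(-1,1) for z in(z0,z1)])
def cyl(d,z0,z1):
    t=np.linspace(0,6.28,24); return np.array([[d/2*np.cos(a),d/2*np.sin(a),z] for a in t for z in(z0,z1)])
def place(P,p,z=0):
    c,s=np.cos(p[2]),np.sin(p[2]); return np.c_[P[:,0]*c-P[:,1]*s+p[0],P[:,0]*s+P[:,1]*c+p[1],P[:,2]+z]
def sil(parts,p,win,z=0,cam="top"):
    x0,y0,x1,y1=win; m=np.zeros(((y1-y0)*S,(x1-x0)*S),np.uint8)
    for P in parts:
        q=((proj(place(P,p,z),cam)-[x0,y0]+.5)*S-.5)
        cv2.fillConvexPoly(m,np.round(cv2.convexHull(q.astype(np.float32))*16).astype(np.int32),1,shift=4)
    return m
def fit(mask,parts,p0,win,z=0,cam="top"):
    x0,y0,x1,y1=win; M=cv2.resize(mask[y0:y1,x0:x1].astype(np.float32),None,fx=S,fy=S,interpolation=cv2.INTER_LINEAR)
    M=np.clip(M,0,1)
    def f(v):
        s=sil(parts,[v[0],v[1],v[2]/10],win,z,cam); return np.abs(s-M).sum()/s.sum()
    r=None;v=np.array([p0[0],p0[1],p0[2]*10])
    for k in(.012,.004):
        r=minimize(f,v,method="Nelder-Mead",options=dict(initial_simplex=np.vstack([v]+[v+d for d in np.diag([k,k,k*150])]),xatol=2e-5,fatol=1e-5)); v=r.x
    return np.array([v[0],v[1],v[2]/10]),r.fun
def plan(x,y,z,yaw,cur=None,ry=None):
    """tool y (closing line) at world angle yaw; prints turn then shift in turned tool axes"""
    s=bot.state(); Rm=R.from_rotvec(s["ee_rot"]).as_matrix(); ty=np.arctan2(Rm[1,1],Rm[0,1])
    d=(yaw-ty+np.pi/2)%np.pi-np.pi/2   # world turn; tool z is down so tool turn = -d
    out=[]
    for dd in(d,d-np.sign(d)*np.pi):
        c,sn=np.cos(dd),np.sin(dd); Rz=np.array([[c,-sn,0],[sn,c,0],[0,0,1]])@Rm
        sh=Rz.T@(np.array([x,y,z])-s["position"])
        print("turn %.3f (q6 %.2f)"%(-dd,s["q"][5]),"shift mm",np.round(sh*1000,1))
MM=1e-3
PARTS=dict(stop=[box(.06,.03,0,.03)],coupon=[box(.06,.03,0,.012)],divider=[box(.104,.096,0,.005),box(.024,.01,.005,.029,.02)],
 pack_box=[box(.124,.116,0,.052)],stop_tray=[box(.13,.1,0,.02),box(.03,.06,.003,.03,.042)],sample_tray=[box(.13,.1,0,.02),box(.03,.06,.003,.027,.042)],
 barrel=[box(.074,.026,.003,.029),box(.012,.032,0,.032,.031),box(.012,.032,0,.032,-.031)],head=[cyl(.036,0,.012),cyl(.028,.012,.036)])
E
cat >m.py <<'E'
from h import *
im=cv2.imread("pics/top0.png"); f=im.astype(int)
org=(f[...,2]-f[...,0])>45; blk=f.max(2)<48; wht=f.min(2)>170
def fill(m,win):
    x0,y0,x1,y1=win; w=np.zeros(m.shape,np.uint8); s=m[y0:y1,x0:x1].astype(np.uint8)
    c=cv2.findContours(s,cv2.RETR_EXTERNAL,cv2.CHAIN_APPROX_NONE)[0]; c=max(c,key=cv2.contourArea)
    cv2.drawContours(w[y0:y1,x0:x1],[c],-1,1,-1); return w
J=dict(stop=(org,(401,189),(380,165,422,212),.9),coupon=(wht,(227,190),(214,172,242,208),0.1),pack_box=(org,(306,182),(270,142,345,222),0),
 stop_tray=(blk|org,(150,257),(115,218,185,295),-.2),sample_tray=(blk|wht,(481,270),(450,232,515,305),0),barrel=(blk,(312,262),(286,240,338,286),1.1),head=(blk|org,(377,276),(362,258,394,292),0))
vis=cv2.convertScaleAbs(cv2.resize(im[142:302,110:510],None,fx=2,fy=2,interpolation=cv2.INTER_CUBIC),alpha=1.3)
res={}
for n,(m,px,win,y) in J.items():
    p0=ray(px,.015)[0]; best=None
    for y0 in((y,) if n in("head",) else (y,y+.15,y-.15,-y) if n!="barrel" else (1.1,-1.1,.5,2.0)):
        r=fit(fill(m,win),PARTS[n],[p0[0],p0[1],y0],win)
        if best is None or r[1]<best[1]: best=r
    res[n]=best[0]; print(n,np.round(best[0],4),round(best[1],3))
# divider from corners
uv=np.array([[420,404],[580,390],[593,558],[432,577]]); w=ray((uv+.5)/4-.5+[115,142],.005)[:,:2]
c=w.mean(0); e=(w[0]+w[1]-w[2]-w[3]); yw=np.arctan2(e[1],e[0]); res["divider"]=np.r_[c,yw]; print("divider",res["divider"].round(4),np.linalg.norm(w-np.roll(w,1,0),axis=1).round(4))
for n,p in res.items():
    for P in PARTS[n]:
        q=cv2.convexHull(((proj(place(P,p))-[110,142]+.5)*2-.5).astype(np.float32)); cv2.polylines(vis,[np.round(q*8).astype(np.int32)],True,(0,255,0),1,cv2.LINE_AA,3)
cv2.imwrite("pics/fit.png",vis); np.savez("res.npz",**res)
E
python3 m.py
```

```text
stop [ 0.6587 -0.2164  2.4526] 0.155
coupon [0.6393 0.2163 0.2078] 0.162
pack_box [0.6612 0.0187 0.0742] 0.048Traceback (most recent call last):
  File "m.py", line 15, in <module>
    r=fit(fill(m,win),PARTS[n],[p0[0],p0[1],y0],win)
  File "h.py", line 32, in fit
    r=minimize(f,v,method="Nelder-Mead",options=dict(initial_simplex=np.vstack([v]+[v+d for d in np.diag([k,k,k*150])]),xatol=2e-5,fatol=1e-5)); v=r.x
    res = _minimize_neldermead(fun, x0, args, callback, bounds=bounds,
                               **options)
    fxr = func(xr)
    fx = function(np.copy(x), *(wrapper_args + args))
  File "h.py", line 29, in f
    s=sil(parts,[v[0],v[1],v[2]/10],win,z,cam); return np.abs(s-M).sum()/s.sum()
  File "h.py", line 22, in sil
    q=((proj(place(P,p,z),cam)-[x0,y0]+.5)*S-.5)
        ~~~~^^^^^^^^^^^^^^^^^^
  File "h.py", line 7, in proj
    c=calibration(cam); T=np.linalg.inv(np.array(c["pose"])); K=np.array([[c["fx"],0,c["cx"]],[0,c["fy"],c["cy"]],[0,0,1.]])
ValueError: time passes only in moves, steps and waits
```

```bash
sed -i 's/^S=4/S=4\nimport functools; calibration=functools.lru_cache(calibration)/' h.py; python3 m.py
```

```text
stop [ 0.6587 -0.2164  2.4526] 0.155
coupon [0.6393 0.2163 0.2078] 0.162
pack_box [0.6612 0.0187 0.0742] 0.048
stop_tray [ 0.4668  0.3884 -0.1444] 0.035
sample_tray [ 0.4655 -0.4099  0.0776] 0.045
barrel [ 0.4637 -0.004  -2.0258] 0.485
head [ 0.4407 -0.1623  0.1965] 0.172
divider [0.4622 0.1675 0.1445] [0.1053 0.0981 0.1026 0.0972]
```

View pics/fit.png

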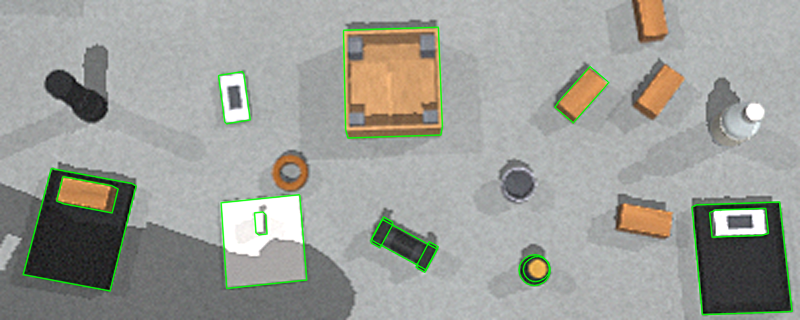

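The overlay matches all the parts: barrel (404,245), stop (582,95), box (393,82), divider (263,240) and both trays, in overlay pixels. Next I refine the barrel and plan the first reach.

```bash
python3 - <<'E'
from h import *
im=cv2.imread("pics/top0.png").astype(int); r=dict(np.load("res.npz"))
win=(290,246,336,282)
for t in(52,60,68,76):
    m=(im.max(2)<t).astype(np.uint8); b=fit(m,PARTS["barrel"],r["barrel"],win); print(t,b[0].round(4),round(b[1],3))
org=(im[...,2]-im[...,0]); 
for t in(25,35,45,60):
    b=fit((org>t).astype(np.uint8),PARTS["stop"],r["stop"],(385,165,422,212)); print("stop",t,b[0].round(4),round(b[1],3))
b=r["barrel"]; plan(b[0],b[1],.1,b[2]+np.pi/2)
E
```

```text
52 [ 0.4637 -0.004  -2.0258] 0.344
60 [ 0.4637 -0.004  -2.0258] 0.215
68 [ 0.4637 -0.004  -2.0258] 0.141
76 [ 0.4639 -0.0038 -2.0369] 0.12
stop 25 [ 0.658  -0.216   2.4459] 0.08
stop 35 [ 0.6582 -0.216   2.4411] 0.1
stop 45 [ 0.6587 -0.2164  2.4526] 0.152
stop 60 [ 0.6587 -0.2164  2.4526] 0.185
turn -1.483 (q6 -0.07) shift mm [ 347.7 -466.7  109. ]
turn 1.659 (q6 -0.07) shift mm [-347.7  466.7  108.9]
```

Request:
move_arm(
  hand=[0.06,0.06,0.06,0.06,0.06,0.06,0.06],
  translation=[
    [0,0,0],
    [0,0,0],
    [0,0,0],
    [0,0,0],
    [0,0,0],
    [0,0,0],
    [0,0,0],
  ],
  turn=[0.1185,0.1185,0.1185,0.1185,0.1185,0.1185,0.1185],
)

```text
clock: 1.68
position: [0.1972, 0.5134, 0.209]
ee_rot: [-1.777, -2.591, 0.0]
force: [0.0, -0.9, 0.2]
grip_width: 0.0602
grip_force: 0.0
```

Request:
move_arm(
  hand=[0.06,0.06,0.06,0.06,0.06,0.06,0.06],
  translation=[
    [0,0,0],
    [0,0,0],
    [0,0,0],
    [0,0,0],
    [0,0,0],
    [0,0,0],
    [0,0,0],
  ],
  turn=[0.1185,0.1185,0.1185,0.1185,0.1185,0.1185,0.1185],
)

```text
clock: 2.27
position: [0.1973, 0.5134, 0.209]
ee_rot: [2.67, 1.655, 0.0]
force: [-0.6, 0.8, 0.3]
grip_width: 0.06
grip_force: 0.0
```

Request:
move_arm(
  hand=[0.06,0.06,0.06,0.06,0.06,0.06,0.06,0.06],
  translation=[
    [-0.0217,0.0292,0.005],
    [-0.0217,0.0292,0.005],
    [-0.0217,0.0292,0.005],
    [-0.0217,0.0292,0.005],
    [-0.0217,0.0292,0.005],
    [-0.0217,0.0292,0.005],
    [-0.0217,0.0292,0.005],
    [-0.0217,0.0292,0.005],
  ],
  turn=[0,0,0,0,0,0,0,0],
)

```text
clock: 2.93
position: [0.3312, 0.2532, 0.169]
ee_rot: [2.665, 1.664, 0.001]
force: [1.3, 1.1, -0.2]
grip_width: 0.0603
grip_force: 0.0
```

Request:
move_arm(
  hand=[0.06,0.06,0.06,0.06,0.06,0.06,0.06,0.06],
  translation=[
    [-0.0217,0.0292,0.005],
    [-0.0217,0.0292,0.005],
    [-0.0217,0.0292,0.005],
    [-0.0217,0.0292,0.005],
    [-0.0217,0.0292,0.005],
    [-0.0217,0.0292,0.005],
    [-0.0217,0.0292,0.005],
    [-0.0217,0.0292,0.005],
  ],
  turn=[0,0,0,0,0,0,0,0],
)

```text
clock: 3.6
position: [0.4649, -0.0057, 0.1289]
ee_rot: [2.665, 1.663, 0.001]
force: [0.7, 1.5, 0.7]
grip_width: 0.0601
grip_force: 0.0
```

```bash
python3 - <<'E'
from h import *
r=dict(np.load("res.npz")); b=r["barrel"]; plan(b[0],b[1],.02,b[2]+np.pi/2); s=bot.state(); print(s["clock"],s["position"],s["q"],s["force"],s["grip_width"])
E
```

```text
turn -0.000 (q6 0.36) shift mm [  0.9  -1.9 108.9]
turn 3.141 (q6 0.36) shift mm [ -1.    1.8 108.9]
3.6 [ 0.4648877  -0.00566622  0.12889812] [-9.10165729e-02  1.99521777e-01  1.84615690e+00  4.76598554e-05
  1.09546448e+00  3.64154734e-01] [0.70235407 1.45646431 0.71359836] 0.06014008985857883
```

Request:
move_arm(
  hand=[0.06,0.06,0.06,0.06,0.06],
  translation=[
    [0.001,-0.0018,0.03],
    [0,0,0.035],
    [0,0,0.025],
    [0,0,0.0185],
    [0,0,0],
  ],
  turn=[0,0,0,0,0],
)

```text
clock: 4.02
position: [0.4612, -0.002, 0.0174]
ee_rot: [-2.663, -1.661, 0.007]
force: [0.3, -0.4, -0.7]
grip_width: 0.0598
grip_force: 0.0
```

Request:
move_arm(
  hand=[0.02,0.02,0.02,0.02,0.02,0.02,0.02],
  translation=[
    [0,0,0],
    [0,0,0],
    [0,0,0],
    [0,0,0],
    [0,0,0],
    [0,0,0],
    [0,0,0],
  ],
  turn=[0,0,0,0,0,0,0],
  grip_force=40,
)

```text
clock: 4.6
position: [0.4633, -0.0021, 0.0208]
ee_rot: [2.665, 1.663, 0.001]
force: [0.4, 0.4, -0.3]
grip_width: 0.0204
grip_force: 0.0
```

Request:
move_arm(
  hand=[0.02,0.02,0.02,0.02,0.02],
  translation=[
    [0,0,-0.02],
    [0,0,-0.03],
    [0,0,-0.035],
    [0,0,-0.025],
    [0,0,0],
  ],
  turn=[0,0,0,0,0],
)

```text
clock: 5.02
position: [0.4653, -0.0022, 0.1354]
ee_rot: [2.661, 1.661, 0.01]
force: [0.8, 0.4, 0.8]
grip_width: 0.0198
grip_force: 0.0
```

```bash
python3 - <<'E'
from h import *
r=dict(np.load("res.npz")); b=r["pack_box"]; plan(b[0],b[1],.1,b[2]+np.pi/2); s=bot.state(); print(s["clock"],s["position"],s["q"],s["force"],s["grip_width"],s["grip_force"])
im=grab_frame("top"); cv2.imwrite("pics/t1.png",cv2.resize(im[150:300,240:440,::-1],None,fx=3,fy=3))
E
```

```text
turn 1.042 (q6 0.37) shift mm [196.9  -6.6  35.9]
turn -2.100 (q6 0.37) shift mm [-197.1    6.1   34.9]
5.0167 [ 0.46525966 -0.00223807  0.13538442] [-8.35459429e-02  1.87412685e-01  1.84385488e+00 -2.05914809e-05
  1.10256514e+00  3.71402493e-01] [0.82594152 0.3918449  0.79508522] 0.01978547867129297 0.0
```

View pics/t1.png

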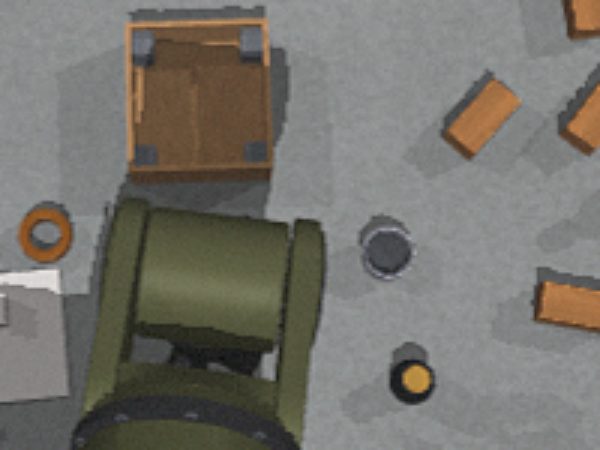

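```bash
python3 - <<'E'
from h import *
im=grab_frame("scene"); cv2.imwrite("pics/s1.png",cv2.resize(im[110:250,220:420,::-1],None,fx=4,fy=4,interpolation=cv2.INTER_CUBIC))
r=dict(np.load("res.npz")); b=r["barrel"]; print((proj([[b[0],b[1],.016],[.4653,-.0022,.118]],"scene")-[220,110])*4, look_for("scene","barrel"))
E
```

```text
[[367.61644808 259.94782629]
 [367.19372741 154.73473285]] [{'at': [309.8, 178.0], 'confidence': 0.5}]
```

View pics/s1.png

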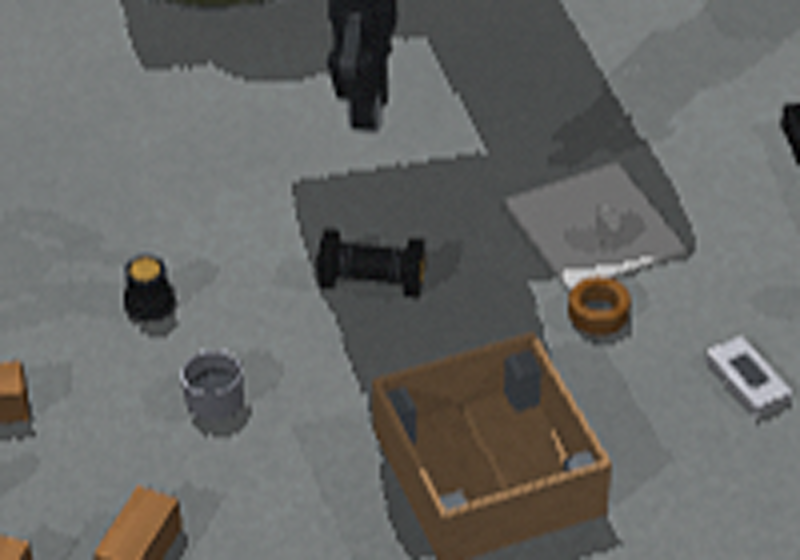

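The arm and fingers closed above or behind the barrel, which stayed put at (370,262). I'll compare where the tool shows in the pictures with where the state says it is.

```bash
python3 - <<'E'
from h import *
p=np.array([.1972,.5134,.209])
s=R.from_rotvec([-.573,-3.089,0]).as_matrix()
for d in(.0427,-.0427): print("start pad inner tip",proj([p+s@[0,d,.017-.013]],"scene").round(1))
print("TCP",proj([p],"scene").round(1))
st=bot.state(); print(st["position"],st["ee_rot"],st["q"])
p=st["position"]; s=R.from_rotvec(st["ee_rot"]).as_matrix(); print(s.round(3)); print((proj([p,p+s@[0,0,.017]],"scene")-[220,110])*4)
im=cv2.imread("pics/scene0.png"); cv2.imwrite("pics/s0g.png",cv2.resize(im[0:60,400:500],None,fx=8,fy=8,interpolation=cv2.INTER_CUBIC))
E
```

```text
start pad inner tip [[457.5  41.4]]
start pad inner tip [[430.4  40.4]]
TCP [[444.1  39.8]]
[ 0.4628199  -0.00206615  0.12991755] [-2.66498495e+00 -1.66298791e+00  6.47615914e-04] [-8.36262058e-02  1.94202955e-01  1.84995223e+00 -6.44304745e-07
  1.09795169e+00  3.71390481e-01]
[[ 0.439  0.898 -0.001]
 [ 0.898 -0.439  0.   ]
 [-0.    -0.    -1.   ]]
[[365.92293271 139.23416433]
 [366.5418027  157.92321972]]
```

View pics/s0g.png

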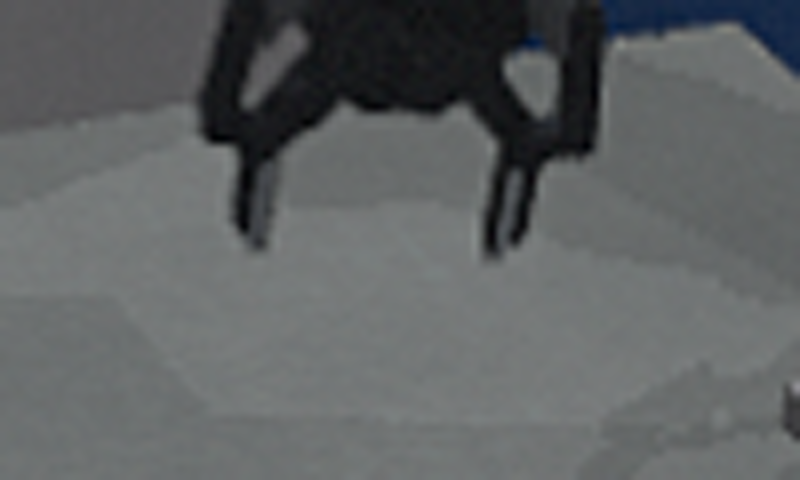

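```bash
cat >snap.py <<'E'
from h import *
import sys
n=sys.argv[1]; st=bot.state(); p=st["position"]; s=R.from_rotvec(st["ee_rot"]).as_matrix()
out=[]
for cam in("scene","top"):
    im=grab_frame(cam); im=im[:,:,::-1].copy(); w=st["grip_width"]
    q=proj([p+s@[0,0,.017],p+s@[0,w/2,.017],p+s@[0,-w/2,.017]],cam); c=np.clip(np.round(q[0]).astype(int),[30,25],[609,374])
    cr=cv2.convertScaleAbs(cv2.resize(im[c[1]-25:c[1]+25,c[0]-30:c[0]+30],None,fx=4,fy=4,interpolation=cv2.INTER_CUBIC),alpha=2)
    for a,col in zip(q,((0,0,255),(0,255,0),(0,255,0))): cv2.drawMarker(cr,tuple(int(v) for v in (a-c+[30,25])*4),col,cv2.MARKER_CROSS,12,1)
    out.append(cr)
cv2.imwrite(f"/tmp/snap_{n}.png",np.vstack(out)); print(n,st["position"].round(4),st["ee_rot"].round(3),st["q"].round(3))
E
python3 snap.py A
```

```text
A [ 0.4628 -0.0021  0.1299] [-2.665e+00 -1.663e+00  1.000e-03] [-0.084  0.194  1.85  -0.     1.098  0.371]
```

Request:
move_arm(
  hand=[0.085,0.085,0.085,0.085,0.085,0.085,0.085,0.085],
  translation=[
    [0,0,0],
    [0,0,0],
    [0,0,0],
    [0,0,0],
    [0,0,0],
    [0,0,0],
    [0,0,0],
    [0,0,0],
  ],
  turn=[0.125,0.125,0.125,0.125,0.125,0.125,0.125,0.125],
)

```text
clock: 5.93
position: [0.4626, -0.0021, 0.1293]
ee_rot: [-3.137, -0.172, 0.004]
force: [0.9, -0.6, 0.1]
grip_width: 0.085
grip_force: 0.0
```

```bash
python3 snap.py B
```

```text
B [ 0.4626 -0.0021  0.1293] [-3.137 -0.172  0.004] [-0.084  0.196  1.85  -0.     1.098  1.378]
```

Request:
move_arm(
  hand=[0.04,0.04,0.04,0.04,0.04,0.04,0.04,0.04],
  translation=[
    [0.005,0.03,-0.01],
    [0.005,0.03,-0.01],
    [0.005,0.03,-0.01],
    [0.005,0.03,-0.01],
    [0.005,0.03,-0.01],
    [0.005,0.03,-0.01],
    [0.005,0.03,-0.01],
    [0,0,0],
  ],
  turn=[0,0,0,0,0,0,0,0],
)

```text
clock: 6.7
position: [0.523, -0.211, 0.2012]
ee_rot: [3.135, 0.185, 0.002]
force: [-0.7, -0.4, -0.3]
grip_width: 0.0397
grip_force: 0.0
```

```bash
python3 snap.py C; python3 -c "
import cv2,numpy as np
cv2.imwrite('pics/m1.png',np.hstack([cv2.imread(f'/tmp/snap_{n}.png') for n in 'ABC']))"
```

```text
C [ 0.523  -0.211   0.2012] [3.135e+00 1.850e-01 2.000e-03] [-4.480e-01  3.360e-01  1.492e+00 -1.000e-03  1.312e+00  1.005e+00]
```

View pics/m1.png

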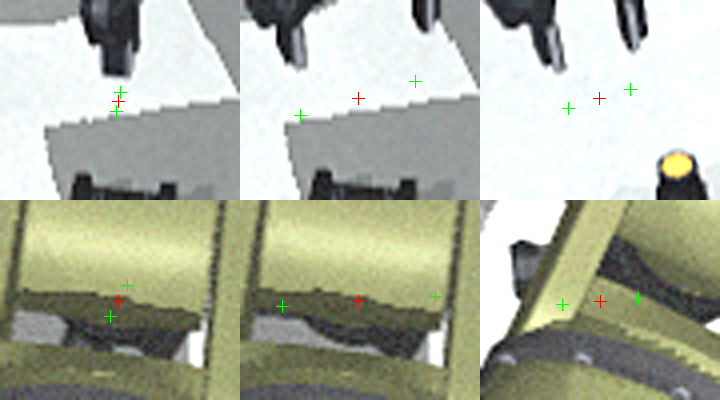

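The stated TCP and the picture disagree. In all three poses the fingertips show about 10 px above the prediction, roughly 38 mm higher, and laterally they match. I'll go back over the barrel and descend in watched steps.

```bash
python3 - <<'E'
from h import *
r=dict(np.load("res.npz")); b=r["barrel"]; plan(b[0],b[1],.06,b[2]+np.pi/2)
E
```

```text
turn -0.998 (q6 1.01) shift mm [ 157.1 -141.5  139.4]
turn 2.144 (q6 1.01) shift mm [-156.7  141.7  139.5]
```

Request:
move_arm(
  hand=[0.06,0.06,0.06,0.06,0.06,0.06,0.06,0.06],
  translation=[
    [0,0,0],
    [0,0,0],
    [0,0,0],
    [0,0,0],
    [0,0,0],
    [0,0,0],
    [0,0,0],
    [0,0,0],
  ],
  turn=[-0.1248,-0.1248,-0.1248,-0.1248,-0.1248,-0.1248,-0.1248,-0.1248],
)

```text
clock: 7.47
position: [0.5218, -0.2052, 0.1995]
ee_rot: [-2.657, -1.674, 0.001]
force: [-0.7, 0.1, -0.1]
grip_width: 0.06
grip_force: 0.0
```

Request:
move_arm(
  hand=[0.06,0.06,0.06,0.06,0.06,0.06,0.06,0.06],
  translation=[
    [0.0224,-0.0202,0.01],
    [0.0224,-0.0202,0.01],
    [0.0224,-0.0202,0.01],
    [0.0224,-0.0202,0.02],
    [0.0224,-0.0202,0.03],
    [0.0224,-0.0202,0.03],
    [0.0224,-0.0202,0.03],
    [0,0,0],
  ],
  turn=[0,0,0,0,0,0,0,0],
)

```text
clock: 8.13
position: [0.4598, -0.0008, 0.057]
ee_rot: [-2.656, -1.667, 0.011]
force: [-1.2, -0.4, -0.1]
grip_width: 0.0602
grip_force: 0.0
```

Request:
move_arm(
  hand=[0.06,0.06,0.06],
  translation=[
    [0,0,0.02],
    [0,0,0.02],
    [0,0,0],
  ],
  turn=[0,0,0],
)

```text
clock: 8.38
position: [0.4625, -0.0045, 0.0194]
ee_rot: [-2.661, -1.664, 0.007]
force: [1.0, -0.3, -0.2]
grip_width: 0.0599
grip_force: 0.0
```

```bash
python3 snap.py D; python3 - <<'E'
from h import *
r=dict(np.load("res.npz")); b=r["barrel"]; plan(b[0],b[1],.02,b[2]+np.pi/2); print(bot.state()["force"])
E
```

```text
D [ 0.4625 -0.0045  0.0194] [-2.661 -1.664  0.007] [-0.089  0.378  1.923  0.     0.846  0.364]
turn 0.000 (q6 0.36) shift mm [ 0.6 -1.   2.4]
turn -3.141 (q6 0.36) shift mm [-0.6  1.1  2.4]
[-0.1252365   0.15893424  0.63033956]
```

Request:
move_arm(
  hand=[0.06,0.06,0.06],
  translation=[
    [0,0,0.01],
    [0,0,0.01],
    [0,0,0],
  ],
  turn=[0,0,0],
)

```text
clock: 8.73
position: [0.4642, -0.0053, 0.001]
ee_rot: [-2.666, -1.661, 0.002]
force: [-0.1, -0.1, -0.7]
grip_width: 0.0599
grip_force: 0.0
```

```bash
python3 snap.py E;  python3 -c "
import cv2,numpy as np
cv2.imwrite('pics/m2.png',cv2.resize(np.hstack([cv2.imread(f'/tmp/snap_{n}.png')[:200] for n in 'DE']),None,fx=1.6,fy=1.6))"
```

```text
E [ 0.4642 -0.0053  0.001 ] [-2.666e+00 -1.661e+00  2.000e-03] [-0.09   0.415  1.928  0.     0.801  0.366]
```

View pics/m2.png

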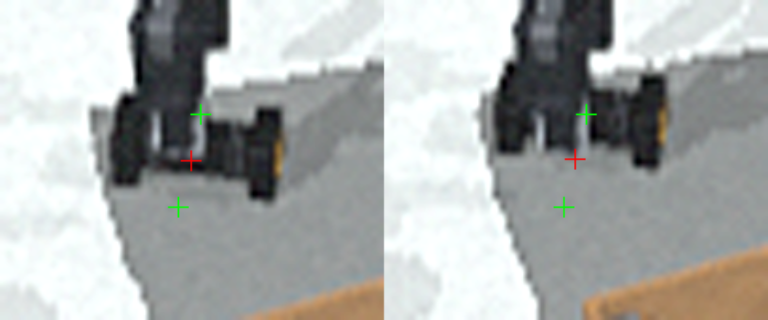

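The fingers straddle the barrel with the stated tip height below the bench and no contact force. So the stated height reads about 35 mm too low. I'll go 11 mm lower and close.

Request:
move_arm(
  hand=[0.06,0.06,0.06],
  translation=[
    [0,0,0.006],
    [0,0,0.005],
    [0,0,0],
  ],
  turn=[0,0,0],
)

```text
clock: 9.08
position: [0.4644, -0.0053, -0.0096]
ee_rot: [-2.666, -1.661, 0.001]
force: [0.5, -0.4, -0.2]
grip_width: 0.0603
grip_force: 0.0
```

Request:
move_arm(
  hand=[0.02,0.02,0.02,0.02,0.02,0.02,0.02],
  translation=[
    [0,0,0],
    [0,0,0],
    [0,0,0],
    [0,0,0],
    [0,0,0],
    [0,0,0],
    [0,0,0],
  ],
  turn=[0,0,0,0,0,0,0],
  grip_force=40,
)

```text
clock: 9.67
position: [0.465, -0.0054, -0.0083]
ee_rot: [2.666, 1.661, 0.0]
force: [-2.7, 0.7, 5.9]
grip_width: 0.0245
grip_force: 39.1
```

```bash
python3 snap.py F; python3 -c "
import cv2,numpy as np
cv2.imwrite('pics/m3.png',cv2.resize(cv2.imread(f'/tmp/snap_F.png')[:200],None,fx=2,fy=2))"
```

```text
F [ 0.465  -0.0054 -0.0083] [2.666 1.661 0.   ] [-0.09   0.434  1.929 -0.     0.778  0.366]
```

View pics/m3.png

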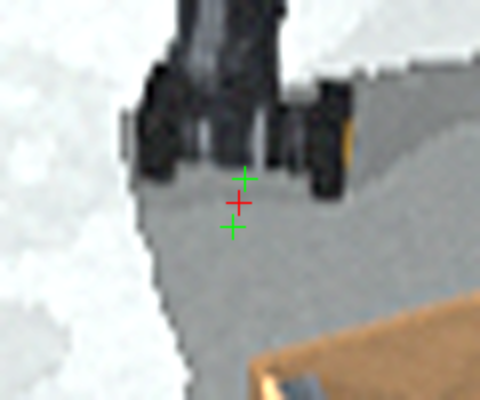

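Request:
move_arm(
  hand=[0.045,0.045,0.045,0.045,0.045],
  translation=[
    [0,0,0],
    [0,0,0],
    [0,0,0],
    [0,0,0.003],
    [0,0,0],
  ],
  turn=[0,0,0,0,0],
)

```text
clock: 10.18
position: [0.4647, -0.0053, -0.0121]
ee_rot: [-2.666, -1.661, 0.001]
force: [0.9, 0.2, 0.2]
grip_width: 0.0451
grip_force: 0.0
```

Request:
move_arm(
  hand=[0.045,0.045,0.045,0.045],
  translation=[
    [0,0,0.003],
    [0,0,0.003],
    [0,0,0.002],
    [0,0,0],
  ],
  turn=[0,0,0,0],
)

```text
clock: 10.52
position: [0.4646, -0.0053, -0.0202]
ee_rot: [-2.666, -1.661, 0.001]
force: [0.0, 0.6, -0.5]
grip_width: 0.0451
grip_force: 0.0
```

Request:
move_arm(
  hand=[0.02,0.02,0.02,0.02,0.02,0.02],
  translation=[
    [0,0,0],
    [0,0,0],
    [0,0,0],
    [0,0,0],
    [0,0,0],
    [0,0,0],
  ],
  turn=[0,0,0,0,0,0],
  grip_force=40,
)

```text
clock: 11.02
position: [0.465, -0.0054, -0.0195]
ee_rot: [2.666, 1.661, 0.0]
force: [-1.8, -0.4, 3.1]
grip_width: 0.0245
grip_force: 39.4
```

Request:
move_arm(
  hand=[0.02,0.02,0.02,0.02,0.02,0.02],
  translation=[
    [0,0,-0.01],
    [0,0,-0.02],
    [0,0,-0.03],
    [0,0,-0.03],
    [0,0,-0.01],
    [0,0,0],
  ],
  turn=[0,0,0,0,0,0],
)

```text
clock: 11.52
position: [0.4662, -0.0055, 0.083]
ee_rot: [2.664, 1.66, 0.006]
force: [0.6, 0.3, -1.6]
grip_width: 0.0247
grip_force: 39.5
```

```bash
python3 - <<'E'
from h import *
r=dict(np.load("res.npz")); b=r["pack_box"]; plan(b[0],b[1],.08,b[2]+np.pi/2); s=bot.state(); print(s["clock"],s["position"],s["q"],s["force"],s["grip_width"],s["grip_force"])
im=grab_frame("scene"); cv2.imwrite("pics/s2.png",cv2.resize(im[110:250,220:420,::-1],None,fx=4,fy=4,interpolation=cv2.INTER_CUBIC))
E
```

```text
turn 1.040 (q6 0.37) shift mm [196.3  -9.6   3.2]
turn -2.102 (q6 0.37) shift mm [-196.3    9.6    2.7]
11.5167 [ 0.46616544 -0.00546305  0.08295154] [-9.03067682e-02  2.67672409e-01  1.88538059e+00 -4.17118519e-07
  9.83703818e-01  3.66278383e-01] [ 0.59535977  0.25735736 -1.57022518] 0.024733324864671946 39.4638329744339
```

Request:
move_arm(
  hand=[0.02,0.02,0.02,0.02,0.02,0.02,0.02,0.02],
  translation=[
    [0,0,0],
    [0,0,0],
    [0,0,0],
    [0,0,0],
    [0,0,0],
    [0,0,0],
    [0,0,0],
    [0,0,0],
  ],
  turn=[0.12,0.12,0.12,0.12,0.12,0.12,0.12,0.12],
)

```text
clock: 12.23
position: [0.4639, -0.0053, 0.0784]
ee_rot: [-3.132, -0.233, 0.005]
force: [-1.1, 0.9, -0.9]
grip_width: 0.0246
grip_force: 39.5
```

Request:
move_arm(
  hand=[0.02,0.02,0.02,0.02,0.02,0.02,0.02,0.02],
  translation=[
    [0,0,0],
    [0.033,-0.0016,0],
    [0.033,-0.0016,0],
    [0.033,-0.0016,0],
    [0.033,-0.0016,0],
    [0.033,-0.0016,0],
    [0.0313,-0.0016,0],
    [0,0,0],
  ],
  turn=[0.08,0,0,0,0,0,0,0],
)

```text
clock: 12.9
position: [0.6625, 0.0194, 0.0767]
ee_rot: [-3.139, -0.117, 0.004]
force: [-1.8, 0.1, -2.0]
grip_width: 0.0245
grip_force: 39.4
```

```bash
python3 - <<'E'
from h import *
r=dict(np.load("res.npz")); b=r["pack_box"]; plan(b[0],b[1],.0,b[2]+np.pi/2); s=bot.state(); print(s["clock"],s["position"],s["q"],s["force"],s["grip_width"],s["grip_force"])
a=[]
for cam in("scene","top"):
    im=grab_frame(cam); q=proj([[b[0],b[1],.09]],cam)[0].astype(int); a.append(cv2.resize(im[q[1]-45:q[1]+45,q[0]-40:q[0]+40,::-1],None,fx=5,fy=5,interpolation=cv2.INTER_CUBIC))
cv2.imwrite("pics/s3.png",cv2.convertScaleAbs(np.hstack(a),alpha=1.6))
E
```

```text
turn 0.000 (q6 1.47) shift mm [-1.2  0.6 76.7]
turn -3.141 (q6 1.47) shift mm [ 1.5 -0.6 76.7]
12.9 [0.66250656 0.01936679 0.07668722] [-2.60836746e-02  6.73471496e-01  1.28991491e+00  1.57276271e-04
  1.18047489e+00  1.47005947e+00] [-1.76626001  0.14195159 -2.02919109] 0.024513666280736264 39.42016124725342
```

View pics/s3.png

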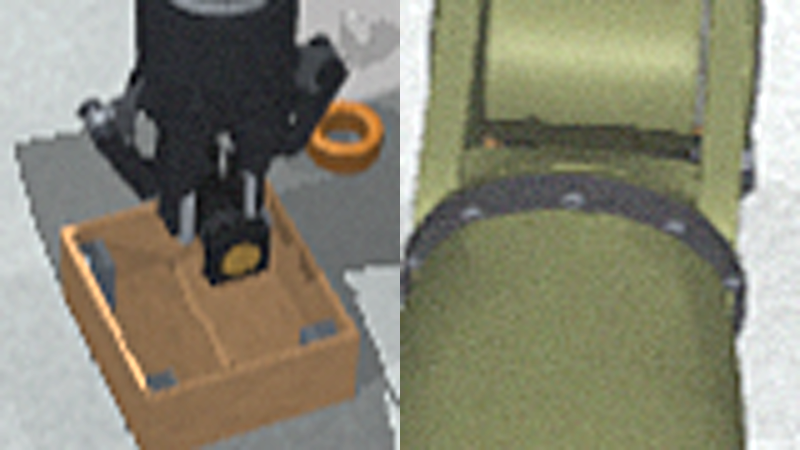

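Barrel held over the box, its end face at crop (240,258), aligned with the box's x axis. Used 12 views. I check numerically against the projection, then lower.

```bash
python3 - <<'E'
from h import *
r=dict(np.load("res.npz")); b=r["pack_box"]; q=proj([[b[0],b[1],.09]],"scene")[0].astype(int)
for z in(.07,.09,.112,.13): print(z,((proj(place(np.array([[.037,0,z]]),b),"scene")-q+[40,45])*5).round(0))
E
```

```text
0.07 [[232. 306.]]
0.09 [[233. 280.]]
0.112 [[234. 251.]]
0.13 [[235. 226.]]
```

Request:
move_arm(
  hand=[0.02,0.02,0.02,0.02,0.02],
  translation=[
    [-0.0012,0.0006,0.02],
    [0,0,0.025],
    [0,0,0.02],
    [0,0,0.015],
    [0,0,0],
  ],
  turn=[0,0,0,0,0],
)

```text
clock: 13.42
position: [0.6561, 0.018, -0.0037]
ee_rot: [-3.139, -0.116, 0.01]
force: [-1.0, 0.1, -1.6]
grip_width: 0.0247
grip_force: 39.4
```

Request:
move_arm(
  hand=[0.02,0.02,0.02],
  translation=[
    [0,0,0.006],
    [0,0,0.004],
    [0,0,0],
  ],
  turn=[0,0,0],
)

```text
clock: 13.67
position: [0.6588, 0.0181, -0.0096]
ee_rot: [3.139, 0.117, 0.0]
force: [0.7, -0.2, -1.3]
grip_width: 0.0245
grip_force: 39.4
```

Request:
move_arm(
  hand=[0.02,0.02],
  translation=[
    [0,0,0.0015],
    [0,0,0],
  ],
  turn=[0,0],
)

```text
clock: 13.83
position: [0.6591, 0.0181, -0.0106]
ee_rot: [3.139, 0.117, 0.001]
force: [-0.7, -0.2, -0.9]
grip_width: 0.0243
grip_force: 39.4
```

Request:
move_arm(
  hand=[0.02,0.02],
  translation=[
    [0,0,0.003],
    [0,0,0],
  ],
  turn=[0,0],
)

```text
clock: 14.0
position: [0.6587, 0.0181, -0.0144]
ee_rot: [-3.139, -0.117, 0.0]
force: [0.3, -0.0, -1.8]
grip_width: 0.0244
grip_force: 39.4
```

Request:
move_arm(
  hand=[0.02,0.02],
  translation=[
    [0,0,0.0015],
    [0,0,0],
  ],
  turn=[0,0],
)

```text
clock: 14.17
position: [0.6589, 0.0181, -0.0154]
ee_rot: [3.139, 0.117, 0.001]
force: [-0.5, 0.1, 0.9]
grip_width: 0.0245
grip_force: 39.6
```

Contact came at the predicted height, so the barrel is on the floor. I release it, rise, and refine the divider pose.

Request:
move_arm(
  hand=[0.045,0.045,0.045,0.045],
  translation=[
    [0,0,0],
    [0,0,0],
    [0,0,0],
    [0,0,0],
  ],
  turn=[0,0,0,0],
)

```text
clock: 14.5
position: [0.6588, 0.0181, -0.0156]
ee_rot: [3.139, 0.116, 0.0]
force: [-0.2, -0.6, -0.4]
grip_width: 0.0449
grip_force: 0.0
```

Request:
move_arm(
  hand=[0.045,0.045,0.045,0.045,0.045,0.045],
  translation=[
    [0,0,-0.015],
    [0,0,-0.03],
    [0,0,-0.03],
    [0,0,-0.03],
    [0,0,-0.015],
    [0,0,0],
  ],
  turn=[0,0,0,0,0,0],
)

```text
clock: 15.0
position: [0.6606, 0.018, 0.1102]
ee_rot: [3.139, 0.117, 0.012]
force: [0.1, -0.1, 0.0]
grip_width: 0.0451
grip_force: 0.0
```

```bash
python3 - <<'E'
from h import *
im=cv2.imread("pics/top0.png"); f=cv2.GaussianBlur(im,(0,0),.7).astype(int); r=dict(np.load("res.npz"))
print("colors plate lit,shade,bench,benchshade",im[250,230],im[280,235],im[215,200],im[270,210])
win=(208,228,276,296); b=r["divider"]
for t in(-6,-4,-2,0):
    m=((f[...,2]-f[...,0]>t)&(f.max(2)>75)).astype(np.uint8); m[:238]=0
    x=fit(m,PARTS["divider"],b,win); print(t,x[0].round(4),round(x[1],3))
    y=fit(m,PARTS["divider"][:1],b,win); print(t,y[0].round(4),round(y[1],3))
s=bot.state(); print(s["position"],s["force"],s["grip_width"])
g=grab_frame("top")
E
```

```text
colors plate lit,shade,bench,benchshade [205 206 210] [126 128 132] [126 122 123] [86 88 86]
-6 [0.4346 0.1972 0.0686] 1.242
-6 [0.4346 0.1972 0.0686] 1.242
-4 [0.4365 0.1665 0.0802] 1.215
-4 [0.4365 0.1665 0.0802] 1.215
-2 [0.462  0.1682 0.1357] 0.536
-2 [0.462  0.1682 0.1357] 0.536
0 [0.463  0.1682 0.1358] 0.048
0 [0.463  0.1682 0.1358] 0.048
[0.66062409 0.0180456  0.11015283] [ 0.09110348 -0.06722372  0.04115109] 0.04510870248689136
```

```bash
python3 - <<'E'
from h import *
r=dict(np.load("res.npz")); r["divider"]=np.array([.463,.1682,.1358]); np.savez("res.npz",**r)
t=place(np.array([[.02,0,0]]),r["divider"])[0]; print(t); plan(t[0],t[1],.03,r["divider"][2]+np.pi/2)
E
```

```text
[0.48281587 0.17090766 0.        ]
turn -0.062 (q6 1.47) shift mm [-154.9 -175.4   76.6]
turn 3.080 (q6 1.47) shift mm [154.2 175.3  78.1]
```

Request:
move_arm(
  hand=[0.045,0.045,0.045,0.045,0.045,0.045,0.045,0.045],
  translation=[
    [0,0,0],
    [-0.022,-0.025,0],
    [-0.022,-0.025,0],
    [-0.022,-0.025,0.01],
    [-0.022,-0.025,0.02],
    [-0.022,-0.025,0.02],
    [-0.022,-0.025,0.02],
    [-0.022,-0.025,0],
  ],
  turn=[-0.062,0,0,0,0,0,0,0],
)

```text
clock: 15.72
position: [0.4786, 0.1706, 0.0303]
ee_rot: [3.133, 0.213, -0.01]
force: [-0.2, 0.1, -0.2]
grip_width: 0.0445
grip_force: 0.0
```

Request:
move_arm(
  hand=[0.045,0.045],
  translation=[
    [0,0,0],
    [0,0,0],
  ],
  turn=[0,0],
)

```text
clock: 15.88
position: [0.4812, 0.1713, 0.0337]
ee_rot: [3.134, 0.217, -0.003]
force: [0.9, -0.6, 0.5]
grip_width: 0.045
grip_force: 0.0
```

```bash
python3 - <<'E'
from h import *
r=dict(np.load("res.npz"))
t=place(np.array([[.02,0,0]]),r["divider"])[0]; plan(t[0],t[1],-.005,r["divider"][2]+np.pi/2); print(bot.state()["position"])
E
```

```text
turn 0.003 (q6 1.70) shift mm [ 1.7  0.6 38.7]
turn -3.139 (q6 1.70) shift mm [-1.5 -0.6 38.7]
[0.48115101 0.17130238 0.03374048]
```

Request:
move_arm(
  hand=[0.045,0.045,0.045,0.045],
  translation=[
    [0.0016,0.0006,0.02],
    [0,0,0.016],
    [0,0,0.006],
    [0,0,0],
  ],
  turn=[0,0,0,0],
)

```text
clock: 16.22
position: [0.4838, 0.1694, -0.009]
ee_rot: [3.134, 0.212, -0.004]
force: [-0.2, 0.6, -0.0]
grip_width: 0.0445
grip_force: 0.0
```

Request:
move_arm(
  hand=[0.045,0.045],
  translation=[
    [0,0,0.003],
    [0,0,0],
  ],
  turn=[0,0],
)

```text
clock: 16.38
position: [0.4846, 0.17, -0.0104]
ee_rot: [-3.134, -0.213, -0.001]
force: [-0.3, 0.4, -0.1]
grip_width: 0.0449
grip_force: 0.0
```

Request:
move_arm(
  hand=[0.0,0.0,0.0,0.0,0.0,0.0,0.0],
  translation=[
    [0,0,0],
    [0,0,0],
    [0,0,0],
    [0,0,0],
    [0,0,0],
    [0,0,0],
    [0,0,0],
  ],
  turn=[0,0,0,0,0,0,0],
  grip_force=40,
)

```text
clock: 16.97
position: [0.4845, 0.1703, -0.01]
ee_rot: [-3.134, -0.214, -0.002]
force: [-1.2, -1.0, 6.7]
grip_width: 0.0088
grip_force: 40.7
```

Request:
move_arm(
  hand=[0.0,0.0,0.0,0.0,0.0,0.0],
  translation=[
    [0,0,-0.01],
    [0,0,-0.02],
    [0,0,-0.03],
    [0,0,-0.03],
    [0,0,-0.015],
    [0,0,0],
  ],
  turn=[0,0,0,0,0,0],
)

```text
clock: 17.47
position: [0.4856, 0.1706, 0.0984]
ee_rot: [-3.133, -0.214, -0.009]
force: [-0.3, 0.6, -1.2]
grip_width: 0.0093
grip_force: 39.8
```

Request:
move_arm(
  hand=[0.0,0.0],
  translation=[
    [0,0,0],
    [0,0,0],
  ],
  turn=[0,0],
)

```text
clock: 17.63
position: [0.4835, 0.17, 0.0935]
ee_rot: [3.134, 0.214, -0.002]
force: [-0.3, 0.2, -0.3]
grip_width: 0.0089
grip_force: 39.8
```

```bash
python3 - <<'E'
from h import *
r=dict(np.load("res.npz")); b=r["pack_box"]; s=bot.state(); print(s["position"],s["force"],s["grip_width"],s["q"])
# tool in divider frame at grasp -> same in box frame
d=r["divider"]; g=np.array([.4845,.1703]); c,sn=np.cos(d[2]),np.sin(d[2]); l=np.array([[c,sn],[-sn,c]])@(g-d[:2]); print("local",l)
t=place(np.array([[l[0],l[1],0]]),b)[0]; gy=-np.pi/2+2*np.arctan2(.214,3.134)-d[2]; print("gripyaw err",gy)
plan(t[0],t[1],.09,b[2]+np.pi/2)
im=grab_frame("scene"); q=proj([[.48,.17,.12]],"scene")[0].astype(int); cv2.imwrite("pics/s4.png",cv2.convertScaleAbs(cv2.resize(im[q[1]-45:q[1]+45,q[0]-60:q[0]+60,::-1],None,fx=6,fy=6,interpolation=cv2.INTER_CUBIC),alpha=1.4))
m=proj([place(np.array([[x,y,.105]]),d)[0] for x in(-.052,.052) for y in(-.048,.048)],"scene"); print((m-q+[60,45])*6)
E
```

```text
[0.48352008 0.17000399 0.09346491] [-0.25184649  0.19412136 -0.31035416] 0.008874066318004581 [ 2.66642642e-01  3.48082993e-01  1.74692507e+00 -3.68642503e-05
  1.04809155e+00  1.70115455e+00]
local [ 0.02158636 -0.00083007]
gripyaw err -1.5702412996673347
turn 0.062 (q6 1.70) shift mm [187.6 164.9   3.2]
turn -3.079 (q6 1.70) shift mm [-187.6 -164.9    3.7]
[[205.25450572 241.53717426]
 [382.16605311 186.40614487]
 [308.08387759 375.72425269]
 [490.76941942 315.49321316]]
```

View pics/s4.png

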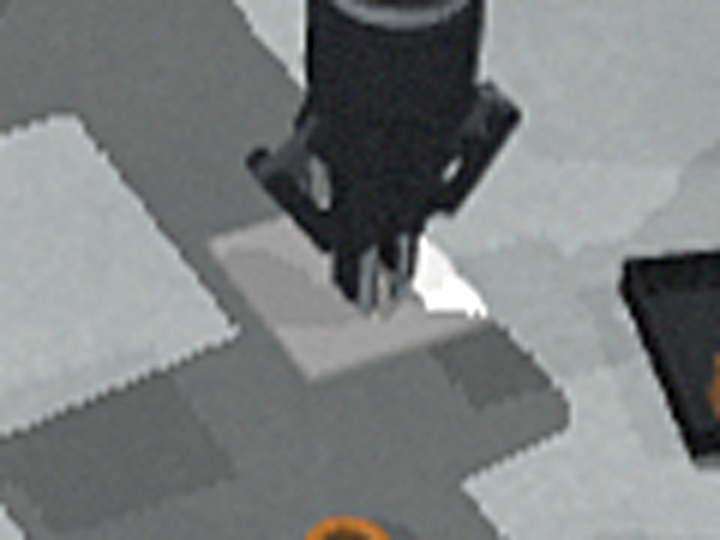

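Plate held level. Its corners at (208,243), (310,380) and (487,315) are within 4 crop pixels of the prediction. Next I carry it over the box.

Request:
move_arm(
  hand=[0.0,0.0,0.0,0.0,0.0,0.0,0.0,0.0],
  translation=[
    [0,0,0],
    [0.0268,0.0236,0.0005],
    [0.0268,0.0236,0.0005],
    [0.0268,0.0236,0.0005],
    [0.0268,0.0236,0.0005],
    [0.0268,0.0236,0.0005],
    [0.0268,0.0236,0.0005],
    [0.0268,0.0236,0],
  ],
  turn=[0.062,0,0,0,0,0,0,0],
)

```text
clock: 18.35
position: [0.6839, 0.018, 0.0894]
ee_rot: [-3.139, -0.116, 0.004]
force: [0.3, 0.8, -0.5]
grip_width: 0.0094
grip_force: 39.8
```

Request:
move_arm(
  hand=[0.0,0.0,0.0],
  translation=[
    [0,0,0],
    [0,0,0],
    [0,0,0],
  ],
  turn=[0,0,0],
)

```text
clock: 18.6
position: [0.6826, 0.0195, 0.0897]
ee_rot: [-3.139, -0.116, 0.004]
force: [-1.1, -0.4, -0.9]
grip_width: 0.0091
grip_force: 39.8
```

```bash
python3 - <<'E'
from h import *
r=dict(np.load("res.npz")); b=r["pack_box"]; s=bot.state(); print(s["position"],s["q"],s["grip_width"])
t=place(np.array([[.0216,-.0008,0]]),b)[0]; plan(t[0],t[1],.03,b[2]+np.pi/2)
im=cv2.imread("pics/s4.png")
g=grab_frame("scene"); cv2.imwrite("pics/s5.png",g[:,:,::-1]); f=g.astype(int)
z=s["position"][2]+.010
q=proj(place(np.array([[0,0,z]]),b),"scene")[0].astype(int); win=(q[0]-40,q[1]-40,q[0]+40,q[1]+40)
m=((f[...,0]-f[...,2]>=0)&(f[...,0]-f[...,2]<18)&(f.max(2)>75)).astype(np.uint8)
x=fit(m,PARTS["divider"][:1],b,win,z,"scene"); print("plate",x,"box",b)
e=x[0][:2]-b[:2];c,sn=np.cos(b[2]),np.sin(b[2]);print("err in box frame mm",(np.array([[c,sn],[-sn,c]])@e*1000).round(1))
# box itself in scene0
f0=cv2.imread("pics/scene0.png").astype(int); mo=((f0[...,2]-f0[...,0])>30).astype(np.uint8); w=proj([[b[0],b[1],.026]],"scene")[0].astype(int)
win=(w[0]-40,w[1]-40,w[0]+40,w[1]+40); c=cv2.findContours(mo,cv2.RETR_EXTERNAL,cv2.CHAIN_APPROX_NONE)[0]; mm=np.zeros_like(mo)
cv2.drawContours(mm,[max(c,key=lambda k:cv2.contourArea(k)*(cv2.pointPolygonTest(k,(float(w[0]),float(w[1])),False)>=0))],-1,1,-1)
print("box scene",fit(mm,PARTS["pack_box"],b,win,0,"scene"))
E
```

```text
[0.68262587 0.0195185  0.08967416] [-2.50795901e-02  7.03595248e-01  1.20743168e+00  1.21201229e-04
  1.23326091e+00  1.47159175e+00] 0.009139120340648888
turn -0.000 (q6 1.47) shift mm [ 0.3  0.1 59.7]
turn 3.142 (q6 1.47) shift mm [-0.  -0.  59.7]
plate (array([0.66394686, 0.01768254, 0.07716284]), np.float64(0.5065943202611147)) box [0.66121196 0.01867543 0.07416914]
err in box frame mm [ 2.7 -1.2]
box scene (array([0.66064088, 0.01999657, 0.06893889]), np.float64(0.034670993909482306))
```

Request:
move_arm(
  hand=[0.0,0.0,0.0,0.0,0.0],
  translation=[
    [-0.0012,-0.001,0.012],
    [0,0,0.014],
    [0,0,0.01],
    [0,0,0.006],
    [0,0,0],
  ],
  turn=[0,0,0,0,0],
)

```text
clock: 19.07
position: [0.6811, 0.0205, 0.0469]
ee_rot: [-3.139, -0.117, 0.005]
force: [0.1, -0.1, -1.7]
grip_width: 0.0088
grip_force: 39.8
```

Request:
move_arm(
  hand=[0.0,0.0,0.0],
  translation=[
    [0,0,0.004],
    [0,0,0.004],
    [0,0,0],
  ],
  turn=[0,0,0],
)

```text
clock: 19.32
position: [0.682, 0.0202, 0.0407]
ee_rot: [-3.139, -0.116, 0.001]
force: [-0.1, -0.5, -1.0]
grip_width: 0.0092
grip_force: 39.8
```

```bash
python3 - <<'E'
from h import *
r=dict(np.load("res.npz")); b=r["pack_box"]; s=bot.state(); print(s["position"],s["force"],s["torque"],s["grip_width"])
t=place(np.array([[.0216,-.0008,0]]),b)[0]; plan(t[0],t[1],.03,b[2]+np.pi/2)
E
```

```text
[0.68201351 0.02023835 0.04073453] [-0.05131675 -0.54831142 -0.95203351] [ 0.02105577 -0.0149525  -0.02686863] 0.00922795553333345
turn 0.000 (q6 1.47) shift mm [ 0.7  0.8 10.7]
turn -3.142 (q6 1.47) shift mm [-0.7 -0.8 10.7]
```

Request:
move_arm(
  hand=[0.0,0.0,0.0],
  translation=[
    [0,0,0.004],
    [0,0,0.004],
    [0,0,0],
  ],
  turn=[0,0,0],
)

```text
clock: 19.57
position: [0.6818, 0.0202, 0.0324]
ee_rot: [-3.139, -0.116, 0.002]
force: [-0.4, -0.4, -0.5]
grip_width: 0.009
grip_force: 39.8
```

Request:
move_arm(
  hand=[0.0,0.0,0.0],
  translation=[
    [0,0,0.0015],
    [0,0,0.001],
    [0,0,0],
  ],
  turn=[0,0,0],
)

```text
clock: 19.82
position: [0.6821, 0.0202, 0.0307]
ee_rot: [-3.139, -0.116, 0.0]
force: [-0.1, 0.9, -0.6]
grip_width: 0.0089
grip_force: 39.8
```

Request:
move_arm(
  hand=[0.0,0.0,0.0],
  translation=[
    [0,0,0.001],
    [0,0,0.0005],
    [0,0,0],
  ],
  turn=[0,0,0],
)

```text
clock: 20.07
position: [0.6824, 0.0202, 0.0301]
ee_rot: [3.139, 0.117, 0.001]
force: [-2.9, 0.4, 4.4]
grip_width: 0.0089
grip_force: 40.4
```

Request:
move_arm(
  hand=[0.035,0.035,0.035,0.035,0.035],
  translation=[
    [0,0,0],
    [0,0,0],
    [0,0,0],
    [0,0,0],
    [0,0,0],
  ],
  turn=[0,0,0,0,0],
)

```text
clock: 20.48
position: [0.6822, 0.0202, 0.0292]
ee_rot: [-3.139, -0.116, 0.0]
force: [-0.1, 0.9, 0.3]
grip_width: 0.0349
grip_force: 0.0
```

Request:
move_arm(
  hand=[0.035,0.035,0.035,0.035,0.035,0.035],
  translation=[
    [0,0,-0.01],
    [0,0,-0.02],
    [0,0,-0.03],
    [0,0,-0.03],
    [0,0,-0.01],
    [0,0,0],
  ],
  turn=[0,0,0,0,0,0],
)

```text
clock: 20.98
position: [0.6836, 0.0202, 0.1336]
ee_rot: [3.139, 0.117, 0.009]
force: [0.0, 0.3, -0.7]
grip_width: 0.0348
grip_force: 0.0
```

```bash
python3 - <<'E'
from h import *
r=dict(np.load("res.npz")); h=r["head"]; s=bot.state(); print(s["position"],s["force"],s["grip_width"],s["q"]); 
yaw=r["pack_box"][2]+np.pi/2
plan(h[0],h[1],.13,yaw)
im=cv2.imread("pics/top0.png"); sc=cv2.imread("pics/scene0.png")
f=im.astype(int)
for t in(48,56,64):
    m=((f.max(2)<t)|(f[...,2]-f[...,0]>25)).astype(np.uint8); win=(366,264,390,290)
    print(t,fit(m,PARTS["head"],h,win))
f=sc.astype(int); q=proj([[h[0],h[1],.018]],"scene")[0].astype(int); print(q)
for t in(40,50,60):
    m=((f.max(2)<t)|(f[...,2]-f[...,0]>25)).astype(np.uint8); win=(q[0]-14,q[1]-16,q[0]+14,q[1]+16)
    print(t,fit(m,PARTS["head"],h,win,0,"scene"))
E
```

```text
[0.68355083 0.02022779 0.13361855] [ 0.02731506  0.29803157 -0.65688154] 0.034809803825304936 [-2.39525782e-02  6.59082797e-01  1.17472638e+00 -2.63238841e-05
  1.30173218e+00  1.47260705e+00]
turn 0.000 (q6 1.47) shift mm [-255.8  164.     2.2]
turn -3.142 (q6 1.47) shift mm [ 255.7 -164.     5.1]
48 (array([ 0.44092823, -0.16233887,  0.21243759]), np.float64(0.22402543772712255))
56 (array([ 0.44053374, -0.16229907,  0.24004669]), np.float64(0.17310950413223142))
64 (array([ 0.4404219, -0.1622581,  0.1960336]), np.float64(0.14989669421487603))
[256 180]
40 (array([ 0.44188097, -0.16153601,  0.30378246]), np.float64(0.15927944753300904))
50 (array([ 0.44250118, -0.16158762,  0.23424302]), np.float64(0.1483804347826087))
60 (array([ 0.44326777, -0.16182785,  0.22409065]), np.float64(0.12162777585010409))
```

Request:
move_arm(
  hand=[0.055,0.055,0.055,0.055,0.055,0.055,0.055,0.055],
  translation=[
    [-0.0284,0.0182,0],
    [-0.0284,0.0182,0],
    [-0.0284,0.0182,0],
    [-0.0284,0.0182,0],
    [-0.0284,0.0182,0],
    [-0.0284,0.0182,0],
    [-0.0284,0.0182,0],
    [-0.0284,0.0182,0],
  ],
  turn=[0,0,0,0,0,0,0,0],
)

```text
clock: 21.65
position: [0.4645, -0.1423, 0.1284]
ee_rot: [-3.139, -0.117, 0.002]
force: [1.2, -1.1, 0.7]
grip_width: 0.0553
grip_force: 0.0
```

Request:
move_arm(
  hand=[0.055,0.055,0.055,0.055],
  translation=[
    [-0.0284,0.0182,0],
    [0,0,0.03],
    [0,0,0.03],
    [0,0,0],
  ],
  turn=[0,0,0,0],
)

```text
clock: 21.98
position: [0.4363, -0.1612, 0.0647]
ee_rot: [-3.136, -0.115, 0.011]
force: [-1.0, -0.4, -1.4]
grip_width: 0.0548
grip_force: 0.0
```

```bash
python3 - <<'E'
from h import *
r=dict(np.load("res.npz")); h=r["head"]; s=bot.state(); print(s["position"],s["force"],s["grip_width"]); 
plan(.4415,-.162,-.007,r["pack_box"][2]+np.pi/2)
E
```

```text
[ 0.43634371 -0.16116868  0.06465195] [-1.0423453  -0.42620445 -1.37351646] 0.054848030903001756
turn -0.001 (q6 1.07) shift mm [ 5.6  1.5 71.6]
turn 3.141 (q6 1.07) shift mm [-4.6 -0.9 71.7]
```

Request:
move_arm(
  hand=[0.055,0.055,0.055,0.055],
  translation=[
    [0.002,0.001,0.02],
    [0,0,0.02],
    [0,0,0],
    [0,0,0],
  ],
  turn=[0,0,0,0],
)

```text
clock: 22.32
position: [0.4413, -0.1626, 0.0296]
ee_rot: [-3.139, -0.117, 0.003]
force: [0.1, -0.2, 0.1]
grip_width: 0.055
grip_force: 0.0
```

```bash
python3 - <<'E'
from h import *
r=dict(np.load("res.npz")); h=r["head"]; s=bot.state(); print(s["position"],s["force"],s["grip_width"]); 
plan(.4415,-.162,-.007,r["pack_box"][2]+np.pi/2)
E
```

```text
[ 0.44133218 -0.16259364  0.02960876] [ 0.05570567 -0.18047425  0.06403142] 0.05502438307255958
turn 0.000 (q6 1.07) shift mm [ 0.3 -0.5 36.6]
turn -3.141 (q6 1.07) shift mm [-0.2  0.6 36.6]
```

Request:
move_arm(
  hand=[0.055,0.055,0.055,0.055],
  translation=[
    [0,0,0.016],
    [0,0,0.013],
    [0,0,0.007],
    [0,0,0],
  ],
  turn=[0,0,0,0],
)

```text
clock: 22.65
position: [0.4415, -0.1628, -0.0066]
ee_rot: [-3.139, -0.117, 0.001]
force: [1.2, -0.3, -0.7]
grip_width: 0.0551
grip_force: 0.0
```

Request:
move_arm(
  hand=[0.02,0.02,0.02,0.02,0.02,0.02],
  translation=[
    [0,0,0],
    [0,0,0],
    [0,0,0],
    [0,0,0],
    [0,0,0],
    [0,0,0],
  ],
  turn=[0,0,0,0,0,0],
  grip_force=30,
)

```text
clock: 23.15
position: [0.4421, -0.1631, -0.0055]
ee_rot: [3.139, 0.117, 0.002]
force: [-1.4, 0.2, 7.3]
grip_width: 0.0268
grip_force: 29.1
```

Request:
move_arm(
  hand=[0.02,0.02,0.02,0.02,0.02,0.02],
  translation=[
    [0,0,-0.01],
    [0,0,-0.025],
    [0,0,-0.035],
    [0,0,-0.035],
    [0,0,-0.015],
    [0,0,0],
  ],
  turn=[0,0,0,0,0,0],
)

```text
clock: 23.65
position: [0.4431, -0.1636, 0.118]
ee_rot: [3.136, 0.117, 0.01]
force: [-0.1, -0.2, -1.1]
grip_width: 0.027
grip_force: 29.8
```

```bash
python3 - <<'E'
from h import *
r=dict(np.load("res.npz")); b=r["pack_box"]; s=bot.state(); print(s["position"],s["force"],s["grip_width"]) 
t=place(np.array([[-.024,0,0]]),b)[0]; print(t); plan(t[0],t[1],.11,b[2]+np.pi/2)
# divider as placed, top view
g=grab_frame("top"); cv2.imwrite("pics/t5.png",g[:,:,::-1]); f=cv2.GaussianBlur(g,(0,0),.7).astype(int)
q=proj([[b[0],b[1],.045]])[0].astype(int); win=(q[0]-32,q[1]-32,q[0]+32,q[1]+32)
for t in(16,22,30):
    d=f[...,0]-f[...,2]; m=((d<t)&(f.max(2)>90)).astype(np.uint8)
    m2=np.zeros_like(m); x0,y0,x1,y1=(q[0]-22,q[1]-24,q[0]+23,q[1]+25); m2[y0:y1,x0:x1]=m[y0:y1,x0:x1]
    x=fit(m2,PARTS["divider"],b,win,.04); e=x[0]-b; c,sn=np.cos(b[2]),np.sin(b[2]); print(t,x,"err box mm",(np.array([[c,sn],[-sn,c]])@e[:2]*1000).round(1),e[2])
E
```

```text
[ 0.44313805 -0.16363471  0.11801718] [-0.0623947  -0.16843838 -1.09274971] 0.026954623056230295
[0.63727794 0.016897   0.        ]
turn 0.000 (q6 1.07) shift mm [ 206.9 -165.7    8.7]
turn -3.142 (q6 1.07) shift mm [-207.   165.6    7.3]
16 (array([0.6610758 , 0.0174796 , 0.05754109]), np.float64(0.08447187114385073)) err box mm [-0.2 -1.2] -0.016628052939225264
22 (array([0.66103747, 0.01801139, 0.07131017]), np.float64(0.0822864086745186)) err box mm [-0.2 -0.6] -0.00285897793086462
30 (array([0.66098016, 0.01824043, 0.06974789]), np.float64(0.08138904468124883)) err box mm [-0.3 -0.4] -0.004421249323930065
```

The divider sits centred in the box, within 1 mm and 0.02 rad. Now the head goes to the plate's free side.

Request:
move_arm(
  hand=[0.02,0.02,0.02,0.02,0.02,0.02,0.02,0.02],
  translation=[
    [0.0259,-0.0207,0],
    [0.0259,-0.0207,0],
    [0.0259,-0.0207,0],
    [0.0259,-0.0207,0],
    [0.0259,-0.0207,0],
    [0.0259,-0.0207,0],
    [0.0259,-0.0207,0],
    [0.0259,-0.0207,0],
  ],
  turn=[0,0,0,0,0,0,0,0],
)

```text
clock: 24.37
position: [0.6361, 0.019, 0.1117]
ee_rot: [-3.139, -0.117, 0.004]
force: [0.5, -1.1, -0.4]
grip_width: 0.0269
grip_force: 29.8
```

Request:
move_arm(
  hand=[0.02,0.02,0.02,0.02,0.02],
  translation=[
    [0,0,0.02],
    [0,0,0.02],
    [0,0,0.015],
    [0,0,0],
    [0,0,0],
  ],
  turn=[0,0,0,0,0],
)

```text
clock: 24.78
position: [0.635, 0.0176, 0.057]
ee_rot: [-3.139, -0.116, 0.005]
force: [-0.1, -0.2, 0.3]
grip_width: 0.0265
grip_force: 29.9
```

```bash
python3 - <<'E'
from h import *
r=dict(np.load("res.npz")); b=r["pack_box"]; s=bot.state(); print(s["position"],s["force"],s["grip_width"]) 
t=place(np.array([[-.024,0,0]]),b)[0]; plan(t[0],t[1],.0395,b[2]+np.pi/2)
E
```

```text
[0.63503972 0.01760738 0.05701904] [-0.14658609 -0.16781284  0.31053574] 0.026456677840308713
turn 0.000 (q6 1.47) shift mm [ 2.2  0.9 17.5]
turn -3.142 (q6 1.47) shift mm [-2.1 -0.9 17.5]
```

Request:
move_arm(
  hand=[0.02,0.02,0.02,0.02],
  translation=[
    [0.0015,0.0009,0.008],
    [0,0,0.006],
    [0,0,0],
    [0,0,0],
  ],
  turn=[0,0,0,0],
)

```text
clock: 25.12
position: [0.6373, 0.0167, 0.0443]
ee_rot: [-3.139, -0.116, 0.0]
force: [-0.9, 0.3, -0.7]
grip_width: 0.0268
grip_force: 29.9
```

Request:
move_arm(
  hand=[0.02,0.02],
  translation=[
    [0,0,0.0015],
    [0,0,0],
  ],
  turn=[0,0],
)

```text
clock: 25.28
position: [0.6375, 0.0168, 0.043]
ee_rot: [3.139, 0.116, 0.001]
force: [0.6, -0.7, 0.1]
grip_width: 0.0269
grip_force: 29.9
```

Request:
move_arm(
  hand=[0.02,0.02],
  translation=[
    [0,0,0.0015],
    [0,0,0],
  ],
  turn=[0,0],
)

```text
clock: 25.45
position: [0.6374, 0.0168, 0.0412]
ee_rot: [3.139, 0.117, -0.0]
force: [-0.5, 1.6, -0.9]
grip_width: 0.0267
grip_force: 29.9
```

Request:
move_arm(
  hand=[0.02,0.02],
  translation=[
    [0,0,0.001],
    [0,0,0],
  ],
  turn=[0,0],
)

```text
clock: 25.62
position: [0.6374, 0.0168, 0.0402]
ee_rot: [3.139, 0.117, -0.0]
force: [-0.2, -0.3, -0.9]
grip_width: 0.027
grip_force: 29.9
```

Request:
move_arm(
  hand=[0.02,0.02],
  translation=[
    [0,0,0.0008],
    [0,0,0],
  ],
  turn=[0,0],
)

```text
clock: 25.78
position: [0.6375, 0.0168, 0.0397]
ee_rot: [3.139, 0.116, 0.0]
force: [-0.5, 0.1, -0.4]
grip_width: 0.0265
grip_force: 30.1
```

Request:
move_arm(
  hand=[0.02,0.02],
  translation=[
    [0,0,0.0008],
    [0,0,0],
  ],
  turn=[0,0],
)

```text
clock: 25.95
position: [0.6376, 0.0168, 0.0396]
ee_rot: [3.139, 0.117, 0.001]
force: [-3.7, -0.1, 8.3]
grip_width: 0.0267
grip_force: 30.8
```

Request:
move_arm(
  hand=[0.05,0.05,0.05,0.05,0.05],
  translation=[
    [0,0,0],
    [0,0,0],
    [0,0,0],
    [0,0,0],
    [0,0,0],
  ],
  turn=[0,0,0,0,0],
)

```text
clock: 26.37
position: [0.6374, 0.0168, 0.0386]
ee_rot: [-3.139, -0.117, 0.0]
force: [-0.8, 0.5, 0.1]
grip_width: 0.0498
grip_force: 0.0
```

Request:
move_arm(
  hand=[0.05,0.05,0.05,0.05,0.05,0.05],
  translation=[
    [0,0,-0.01],
    [0,0,-0.02],
    [0,0,-0.03],
    [0,0,-0.03],
    [0,0,-0.01],
    [0,0,0],
  ],
  turn=[0,0,0,0,0,0],
)

```text
clock: 26.87
position: [0.6387, 0.0168, 0.1427]
ee_rot: [3.139, 0.117, 0.009]
force: [-0.3, 0.2, -0.8]
grip_width: 0.0501
grip_force: 0.0
```

```bash
python3 - <<'E'
from h import *
r=dict(np.load("res.npz")); r["stop"]=np.array([.6583,-.216,2.445]); b=r["stop"]; s=bot.state(); print(s["position"],s["force"],s["grip_width"],s["q"]) 
plan(b[0],b[1],.14,b[2]+np.pi/2)
f0=cv2.imread("pics/scene0.png").astype(int); mo=((f0[...,2]-f0[...,0])>30).astype(np.uint8); w=proj([[b[0],b[1],.015]],"scene")[0].astype(int)
print(w,fit(mo,PARTS["stop"],b,(w[0]-18,w[1]-18,w[0]+18,w[1]+18),0,"scene"))
b=r["coupon"]; f=cv2.imread("pics/top0.png").astype(int)
for t in(150,160,175,190):
    m=(f.max(2)>t).astype(np.uint8); c=cv2.findContours(m[172:208,214:242],cv2.RETR_EXTERNAL,cv2.CHAIN_APPROX_NONE)[0]; mm=np.zeros_like(m); cv2.drawContours(mm[172:208,214:242],[max(c,key=cv2.contourArea)],-1,1,-1)
    print(t,fit(mm,PARTS["coupon"],b,(214,172,242,208)))
np.savez("res.npz",**r)
E
```

```text
[0.63874809 0.01680555 0.14272679] [-0.30639249  0.22677079 -0.76549448] 0.05014761110159876 [-3.10123664e-02  5.49802463e-01  1.32519544e+00  1.32996945e-05
  1.26073720e+00  1.46553325e+00]
turn 0.771 (q6 1.47) shift mm [164.3 166.    3.8]
turn -2.371 (q6 1.47) shift mm [-164.4 -166.     1.7]
[253 244] (array([ 0.65825908, -0.21467546,  2.48810428]), np.float64(0.1311238767144884))
150 (array([0.63883403, 0.2157553 , 0.20264918]), np.float64(0.11215434398901745))
160 (array([0.63916754, 0.21596311, 0.21755085]), np.float64(0.12206301612268973))
175 (array([0.63930298, 0.2162918 , 0.20780965]), np.float64(0.1586821933962264))
190 (array([0.63890176, 0.2153673 , 0.25150485]), np.float64(0.22171474358974358))
```

Head released on the divider. Next is the chosen stop at (0.658, -0.2155).

Request:
move_arm(
  hand=[0.055,0.055,0.055,0.055,0.055,0.055,0.055],
  translation=[
    [0,0,0],
    [0,0,0],
    [0,0,0],
    [0,0,0],
    [0,0,0],
    [0,0,0],
    [0,0,0],
  ],
  turn=[0.1075,0.1075,0.1075,0.1075,0.1075,0.1075,0.1075],
)

```text
clock: 27.45
position: [0.6369, 0.0168, 0.1374]
ee_rot: [2.959, -1.053, -0.003]
force: [0.6, -0.3, 0.1]
grip_width: 0.0548
grip_force: 0.0
```

Request:
move_arm(
  hand=[0.055,0.055,0.055,0.055,0.055,0.055,0.055,0.055],
  translation=[
    [0.0205,0.0207,0],
    [0.0205,0.0207,0],
    [0.0205,0.0207,0],
    [0.0205,0.0207,0],
    [0.0205,0.0207,0],
    [0.0205,0.0207,0],
    [0.0205,0.0207,0],
    [0.0205,0.0207,0],
  ],
  turn=[0,0,0,0,0,0,0,0],
)

```text
clock: 28.12
position: [0.6607, -0.2163, 0.1374]
ee_rot: [-2.963, 1.045, 0.003]
force: [-0.0, 0.0, 0.7]
grip_width: 0.0549
grip_force: 0.0
```

Request:
move_arm(
  hand=[0.055,0.055,0.055,0.055,0.055],
  translation=[
    [0,0,0.03],
    [0,0,0.03],
    [0,0,0.03],
    [0,0,0],
    [0,0,0],
  ],
  turn=[0,0,0,0,0],
)

```text
clock: 28.53
position: [0.6602, -0.2147, 0.047]
ee_rot: [-2.963, 1.045, 0.006]
force: [0.2, 0.6, 1.1]
grip_width: 0.0549
grip_force: 0.0
```

```bash
python3 - <<'E'
from h import *
r=dict(np.load("res.npz")); b=r["stop"]=np.array([.6583,-.2155,2.465]); r["coupon"]=np.array([.639,.216,.21]); np.savez("res.npz",**r); s=bot.state(); print(s["position"],s["force"],s["grip_width"],s["q"]) 
plan(b[0],b[1],-.016,b[2]+np.pi/2)
E
```

```text
[ 0.66023427 -0.21466376  0.0470449 ] [0.19041472 0.62204508 1.14779988] 0.0548946365389435 [-3.67091031e-01  7.75693527e-01  1.18999326e+00 -1.05216341e-05
  1.17989459e+00  1.88203489e+00]
turn -0.002 (q6 1.88) shift mm [-0.7  1.8 63.1]
turn 3.140 (q6 1.88) shift mm [ 1.2 -1.9 63. ]
```

Request:
move_arm(
  hand=[0.055,0.055,0.055,0.055,0.055],
  translation=[
    [-0.0007,0.0018,0.02],
    [0,0,0.02],
    [0,0,0.014],
    [0,0,0.009],
    [0,0,0],
  ],
  turn=[0,0,0,0,0],
)

```text
clock: 28.95
position: [0.6592, -0.2157, -0.0152]
ee_rot: [-2.963, 1.045, 0.003]
force: [-0.4, -0.8, -0.2]
grip_width: 0.0549
grip_force: 0.0
```

Request:
move_arm(
  hand=[0.02,0.02,0.02,0.02,0.02,0.02],
  translation=[
    [0,0,0],
    [0,0,0],
    [0,0,0],
    [0,0,0],
    [0,0,0],
    [0,0,0],
  ],
  turn=[0,0,0,0,0,0],
  grip_force=40,
)

```text
clock: 29.45
position: [0.6604, -0.2163, -0.0125]
ee_rot: [2.963, -1.045, 0.004]
force: [0.7, 0.6, 6.6]
grip_width: 0.0296
grip_force: 41.4
```

Request:
move_arm(
  hand=[0.02,0.02,0.02,0.02,0.02,0.02,0.02],
  translation=[
    [0,0,-0.01],
    [0,0,-0.03],
    [0,0,-0.035],
    [0,0,-0.035],
    [0,0,-0.035],
    [0,0,-0.015],
    [0,0,0],
  ],
  turn=[0,0,0,0,0,0,0],
)

```text
clock: 30.03
position: [0.661, -0.2166, 0.152]
ee_rot: [2.962, -1.045, 0.013]
force: [-0.1, -0.2, -0.3]
grip_width: 0.0294
grip_force: 40.6
```

```bash
python3 - <<'E'
from h import *
r=dict(np.load("res.npz")); b=r["stop_tray"]; s=bot.state(); print(s["position"],s["force"],s["grip_width"],s["q"]) 
t=place(np.array([[-.014,0,0]]),b)[0]; print(t,place(np.array([[.04,0,0]]),b)); plan(t[0],t[1],.14,b[2])
print("torch",ray([[155,194]],.0))
E
```

```text
[ 0.66100069 -0.21655935  0.15198622] [-0.08593097 -0.21320361 -0.32360933] 0.02943696895497245 [-3.69236940e-01  6.70742432e-01  1.11270366e+00 -2.36803288e-05
  1.35009270e+00  1.87983662e+00]
[0.45292246 0.39040766 0.        ] [[0.50636073 0.38263905 0.        ]]
turn 1.037 (q6 1.88) shift mm [-570.8  293.3    6.9]
turn -2.105 (q6 1.88) shift mm [ 570.6 -293.2   17.1]
torch [[0.62370593 0.39568909 0.        ]]
```

Request:
move_arm(
  hand=[0.02,0.02,0.02,0.02,0.02,0.02,0.02,0.02],
  translation=[
    [0,0,0],
    [0,0,0],
    [0,0,0],
    [0,0,0],
    [0,0,0],
    [0,0,0],
    [0,0,0],
    [0,0,0],
  ],
  turn=[-0.124,-0.124,-0.124,-0.124,-0.124,-0.124,-0.124,-0.124],
)

```text
clock: 30.7
position: [0.6592, -0.2159, 0.1453]
ee_rot: [-3.101, -0.5, 0.002]
force: [0.7, 0.3, -1.2]
grip_width: 0.029
grip_force: 40.6
```

Request:
move_arm(
  hand=[0.02,0.02,0.02,0.02,0.02,0.02,0.02,0.02],
  translation=[
    [0,0,0],
    [0,0,0],
    [0,0,0],
    [0,0,0],
    [0,0,0],
    [0,0,0],
    [0,0,0],
    [0,0,0],
  ],
  turn=[-0.124,-0.124,-0.124,-0.124,-0.124,-0.124,-0.124,-0.124],
)

```text
clock: 31.37
position: [0.6592, -0.2159, 0.1453]
ee_rot: [-2.489, -1.915, 0.001]
force: [-0.1, -1.0, 0.2]
grip_width: 0.0291
grip_force: 40.6
```

Request:
move_arm(
  hand=[0.02,0.02,0.02,0.02,0.02,0.02,0.02,0.02],
  translation=[
    [0,0,0],
    [0.03,-0.0154,0],
    [0.0317,-0.0163,0],
    [0.0317,-0.0163,0],
    [0.0317,-0.0163,0],
    [0.0317,-0.0163,0],
    [0.0317,-0.0163,0],
    [0.0317,-0.0163,0],
  ],
  turn=[-0.121,0,0,0,0,0,0,0],
)

```text
clock: 32.03
position: [0.5779, 0.0196, 0.1455]
ee_rot: [-2.375, -2.055, 0.001]
force: [0.9, 0.2, -1.4]
grip_width: 0.0295
grip_force: 40.6
```

Request:
move_arm(
  hand=[0.02,0.02,0.02,0.02,0.02,0.02,0.02,0.02],
  translation=[
    [0.0317,-0.0163,0],
    [0.0317,-0.0163,0],
    [0.0317,-0.0163,0],
    [0.0317,-0.0163,0],
    [0.0317,-0.0163,0],
    [0.0317,-0.0163,0],
    [0.0317,-0.0163,0],
    [0.0317,-0.0163,0],
  ],
  turn=[0,0,0,0,0,0,0,0],
)

```text
clock: 32.7
position: [0.4853, 0.2893, 0.1456]
ee_rot: [-2.376, -2.056, 0.001]
force: [0.6, -0.5, -0.3]
grip_width: 0.0292
grip_force: 40.6
```

Request:
move_arm(
  hand=[0.02,0.02,0.02,0.02,0.02],
  translation=[
    [0.0317,-0.0163,0],
    [0.03,-0.0154,0],
    [0.0317,-0.0163,0],
    [0,0,0],
    [0,0,0],
  ],
  turn=[0,0,0,0,0],
)

```text
clock: 33.12
position: [0.4513, 0.3882, 0.1452]
ee_rot: [2.373, 2.059, -0.002]
force: [-1.0, -0.5, -0.1]
grip_width: 0.0291
grip_force: 40.6
```

```bash
python3 - <<'E'
from h import *
r=dict(np.load("res.npz")); b=r["stop_tray"]; s=bot.state(); print(s["position"],s["force"],s["grip_width"],s["q"]) 
t=place(np.array([[-.014,0,0]]),b)[0]; plan(t[0],t[1],.03,b[2])
E
```

```text
[0.45131428 0.38822718 0.14516597] [-0.99515994 -0.46452229 -0.07994677] 0.029145845016982586 [ 6.48913657e-01  4.56778542e-01  1.45855469e+00 -8.89738724e-05
  1.22734437e+00  7.90334968e-01]
turn 0.003 (q6 0.79) shift mm [  2.5   1.4 115.2]
turn -3.139 (q6 0.79) shift mm [ -2.3  -1.2 115.2]
```

Request:
move_arm(
  hand=[0.02,0.02,0.02,0.02,0.02,0.02,0.02,0.02],
  translation=[
    [0.0025,0.0014,0.03],
    [0,0,0.03],
    [0,0,0.03],
    [0,0,0.025],
    [0,0,0.012],
    [0,0,0.008],
    [0,0,0],
    [0,0,0],
  ],
  turn=[0,0,0,0,0,0,0,0],
)

```text
clock: 33.78
position: [0.4548, 0.3895, 0.0118]
ee_rot: [2.376, 2.055, 0.002]
force: [-0.6, -0.8, 0.2]
grip_width: 0.0289
grip_force: 40.6
```

Request:
move_arm(
  hand=[0.02,0.02,0.02],
  translation=[
    [0,0,0.007],
    [0,0,0.006],
    [0,0,0],
  ],
  turn=[0,0,0],
)

```text
clock: 34.03
position: [0.4539, 0.3892, -0.0029]
ee_rot: [-2.376, -2.056, 0.001]
force: [-1.0, -0.0, -0.5]
grip_width: 0.0292
grip_force: 40.6
```

```bash
python3 - <<'E'
from h import *
r=dict(np.load("res.npz")); b=r["stop_tray"]; s=bot.state(); print(s["position"],s["force"],s["grip_width"]) 
t=place(np.array([[-.014,0,0]]),b)[0]; plan(t[0],t[1],-.011,b[2])
E
```

```text
[ 0.45388906  0.38924903 -0.00294597] [-1.04440062 -0.01456793 -0.50629853] 0.029249136086990618
turn 0.000 (q6 0.79) shift mm [ 1.  -1.1  8.1]
turn -3.141 (q6 0.79) shift mm [-1.   1.1  8.1]
```

Request:
move_arm(
  hand=[0.02,0.02,0.02],
  translation=[
    [0,0,0.003],
    [0,0,0.002],
    [0,0,0],
  ],
  turn=[0,0,0],
)

```text
clock: 34.28
position: [0.454, 0.3894, -0.0076]
ee_rot: [-2.376, -2.056, 0.001]
force: [0.7, -0.0, -0.8]
grip_width: 0.0292
grip_force: 40.6
```

Request:
move_arm(
  hand=[0.02,0.02],
  translation=[
    [0,0,0.0015],
    [0,0,0],
  ],
  turn=[0,0],
)

```text
clock: 34.45
position: [0.4541, 0.3895, -0.0089]
ee_rot: [-2.376, -2.056, 0.0]
force: [-0.2, 0.5, -1.2]
grip_width: 0.029
grip_force: 40.6
```

Request:
move_arm(
  hand=[0.02,0.02],
  translation=[
    [0,0,0.001],
    [0,0,0],
  ],
  turn=[0,0],
)

```text
clock: 34.62
position: [0.4543, 0.3896, -0.0095]
ee_rot: [2.376, 2.056, 0.001]
force: [-0.2, -0.5, 2.8]
grip_width: 0.0291
grip_force: 40.8
```

Request:
move_arm(
  hand=[0.042,0.042,0.042,0.042,0.042],
  translation=[
    [0,0,0],
    [0,0,0],
    [0,0,0],
    [0,0,0],
    [0,0,0],
  ],
  turn=[0,0,0,0,0],
)

```text
clock: 35.03
position: [0.4541, 0.3895, -0.0098]
ee_rot: [-2.376, -2.056, 0.0]
force: [0.1, -0.3, -0.1]
grip_width: 0.0416
grip_force: 0.0
```

Request:
move_arm(
  hand=[0.042,0.042,0.042,0.042,0.042,0.042,0.042],
  translation=[
    [0,0,-0.01],
    [0,0,-0.025],
    [0,0,-0.035],
    [0,0,-0.035],
    [0,0,-0.025],
    [0,0,-0.01],
    [0,0,0],
  ],
  turn=[0,0,0,0,0,0,0],
)

```text
clock: 35.62
position: [0.455, 0.3901, 0.1334]
ee_rot: [2.375, 2.056, 0.008]
force: [-0.4, -0.4, -0.0]
grip_width: 0.0421
grip_force: 0.0
```

```bash
python3 - <<'E'
from h import *
r=dict(np.load("res.npz")); b=r["coupon"]; s=bot.state(); print(s["position"],s["force"],s["grip_width"],s["q"]) 
plan(b[0],b[1],.13,b[2]+np.pi/2)
E
```

```text
[0.45499819 0.3901206  0.1334007 ] [-0.35768292 -0.40356637 -0.03874041] 0.04205193929704538 [ 6.47680612e-01  4.73949585e-01  1.46235136e+00 -9.65506938e-06
  1.20041986e+00  7.91739335e-01]
turn 1.217 (q6 0.79) shift mm [143.6 208.6   4.6]
turn -1.925 (q6 0.79) shift mm [-143.7 -208.7    2.2]
```

Request:
move_arm(
  hand=[0.055,0.055,0.055,0.055,0.055,0.055,0.055,0.055],
  translation=[
    [0,0,0],
    [0,0,0],
    [0,0,0],
    [0,0,0],
    [0,0,0],
    [0,0,0],
    [0,0,0],
    [0,0,0],
  ],
  turn=[0.122,0.122,0.122,0.122,0.122,0.122,0.122,0.122],
)

```text
clock: 36.28
position: [0.4535, 0.389, 0.1283]
ee_rot: [3.063, 0.692, -0.004]
force: [-0.6, 0.2, 0.9]
grip_width: 0.0551
grip_force: 0.0
```

Request:
move_arm(
  hand=[0.055,0.055,0.055,0.055,0.055,0.055,0.055,0.055],
  translation=[
    [0,0,0],
    [0,0,0],
    [0.024,0.0348,0],
    [0.024,0.0348,0],
    [0.024,0.0348,0],
    [0.024,0.0348,0],
    [0.024,0.0348,0],
    [0.024,0.0348,0],
  ],
  turn=[0.122,0.119,0,0,0,0,0,0],
)

```text
clock: 36.95
position: [0.6364, 0.2158, 0.1282]
ee_rot: [3.124, 0.329, -0.004]
force: [-0.2, 0.2, 0.4]
grip_width: 0.055
grip_force: 0.0
```

Request:
move_arm(
  hand=[0.055,0.055,0.055,0.055,0.055],
  translation=[
    [0,0,0.03],
    [0,0,0.03],
    [0,0,0.03],
    [0,0,0],
    [0,0,0],
  ],
  turn=[0,0,0,0,0],
)

```text
clock: 37.37
position: [0.6346, 0.2174, 0.0381]
ee_rot: [3.124, 0.329, -0.007]
force: [0.5, 0.2, 1.0]
grip_width: 0.0549
grip_force: 0.0
```

```bash
python3 - <<'E'
from h import *
r=dict(np.load("res.npz")); b=r["coupon"]; s=bot.state(); print(s["position"],s["force"],s["grip_width"],s["q"]) 
plan(b[0],b[1],-.019,b[2]+np.pi/2)
E
```

```text
[0.63455806 0.21739439 0.03808607] [0.51097328 0.1525654  1.02013616] 0.05494464733435174 [2.75458945e-01 7.36909424e-01 1.28046937e+00 2.55107223e-05
 1.12888595e+00 1.63653499e+00]
turn -0.000 (q6 1.64) shift mm [ 4.3  2.3 57.1]
turn 3.141 (q6 1.64) shift mm [-3.8 -2.3 57.1]
```

Request:
move_arm(
  hand=[0.055,0.055,0.055,0.055,0.055],
  translation=[
    [0.0035,0.0018,0.02],
    [0,0,0.018],
    [0,0,0.01],
    [0,0,0.005],
    [0,0,0],
  ],
  turn=[0,0,0,0,0],
)

```text
clock: 37.78
position: [0.6396, 0.2169, -0.0126]
ee_rot: [3.124, 0.329, -0.0]
force: [-0.7, 0.2, 1.4]
grip_width: 0.055
grip_force: 0.0
```

Request:
move_arm(
  hand=[0.055,0.055,0.055],
  translation=[
    [0,0,0.002],
    [0,0,0.002],
    [0,0,0],
  ],
  turn=[0,0,0],
)

```text
clock: 38.03
position: [0.6399, 0.2168, -0.0162]
ee_rot: [-3.124, -0.329, -0.001]
force: [0.0, 0.2, -0.8]
grip_width: 0.055
grip_force: 0.0
```

Request:
move_arm(
  hand=[0.02,0.02,0.02,0.02,0.02,0.02],
  translation=[
    [0,0,0],
    [0,0,0],
    [0,0,0],
    [0,0,0],
    [0,0,0],
    [0,0,0],
  ],
  turn=[0,0,0,0,0,0],
  grip_force=40,
)

```text
clock: 38.53
position: [0.6399, 0.2168, -0.0161]
ee_rot: [-3.124, -0.329, -0.001]
force: [-1.9, 0.1, 4.9]
grip_width: 0.0284
grip_force: 40.1
```

Request:
move_arm(
  hand=[0.02,0.02,0.02,0.02,0.02,0.02,0.02,0.02],
  translation=[
    [0,0,-0.01],
    [0,0,-0.025],
    [0,0,-0.035],
    [0,0,-0.035],
    [0,0,-0.035],
    [0,0,-0.02],
    [0,0,0],
    [0,0,0],
  ],
  turn=[0,0,0,0,0,0,0,0],
)

```text
clock: 39.2
position: [0.6398, 0.2167, 0.1446]
ee_rot: [-3.124, -0.329, -0.003]
force: [0.6, 0.7, -1.7]
grip_width: 0.0282
grip_force: 39.6
```

```bash
python3 - <<'E'
from h import *
r=dict(np.load("res.npz")); b=r["sample_tray"]; s=bot.state(); print(s["position"],s["force"],s["grip_width"],s["q"]) 
t=place(np.array([[-.014,0,0]]),b)[0]; print(t); plan(t[0],t[1],.14,b[2])
print("bottle",ray([[482,203]],.1))
E
```

```text
[0.63983172 0.21673348 0.14455207] [ 0.57063564  0.71740246 -1.66983264] 0.028235321108818132 [ 2.72412331e-01  6.33124742e-01  1.19048151e+00 -3.46242120e-05
  1.31603712e+00  1.63353932e+00]
[ 0.45157835 -0.41094576  0.        ]
turn -1.439 (q6 1.63) shift mm [-611.2 -236.3    3.4]
turn 1.703 (q6 1.63) shift mm [611.2 236.3   5.7]
bottle [[ 0.61197834 -0.38911782  0.1       ]]
```

Request:
move_arm(
  hand=[0.02,0.02,0.02,0.02,0.02,0.02,0.02,0.02],
  translation=[
    [0,0,0],
    [0,0,0],
    [0,0,0],
    [0,0,0],
    [0,0,0],
    [0,0,0],
    [0,0,0],
    [0,0,0],
  ],
  turn=[-0.12,-0.12,-0.12,-0.12,-0.12,-0.12,-0.12,-0.12],
)

```text
clock: 39.87
position: [0.6388, 0.2165, 0.1412]
ee_rot: [-2.613, -1.742, 0.005]
force: [0.2, 0.5, -0.7]
grip_width: 0.0283
grip_force: 39.6
```

Request:
move_arm(
  hand=[0.02,0.02,0.02,0.02,0.02,0.02,0.02,0.02],
  translation=[
    [0,0,0],
    [0,0,0],
    [0,0,0],
    [0,0,0],
    [-0.034,-0.0131,0],
    [-0.034,-0.0131,0],
    [-0.034,-0.0131,0],
    [-0.034,-0.0131,0],
  ],
  turn=[-0.12,-0.12,-0.12,-0.119,0,0,0,0],
)

```text
clock: 40.53
position: [0.5963, 0.0757, 0.1413]
ee_rot: [-2.131, -2.305, 0.004]
force: [0.8, -1.1, -0.6]
grip_width: 0.0287
grip_force: 39.7
```

Request:
move_arm(
  hand=[0.02,0.02,0.02,0.02,0.02,0.02,0.02,0.02],
  translation=[
    [-0.034,-0.0131,0],
    [-0.034,-0.0131,0],
    [-0.034,-0.0131,0],
    [-0.034,-0.0131,0],
    [-0.034,-0.0131,0],
    [-0.034,-0.0131,0],
    [-0.034,-0.0131,0],
    [-0.034,-0.0131,0],
  ],
  turn=[0,0,0,0,0,0,0,0],
)

```text
clock: 41.2
position: [0.5131, -0.2036, 0.1417]
ee_rot: [-2.131, -2.304, 0.001]
force: [1.2, 0.9, -0.4]
grip_width: 0.0283
grip_force: 39.7
```

Request:
move_arm(
  hand=[0.02,0.02,0.02,0.02,0.02,0.02,0.02,0.02],
  translation=[
    [-0.034,-0.0131,0],
    [-0.034,-0.0131,0],
    [-0.034,-0.0131,0],
    [-0.034,-0.0131,0],
    [-0.034,-0.0131,0],
    [-0.033,-0.0131,0],
    [0,0,0],
    [0,0,0],
  ],
  turn=[0,0,0,0,0,0,0,0],
)

```text
clock: 41.87
position: [0.4507, -0.4116, 0.1413]
ee_rot: [-2.134, -2.301, -0.0]
force: [0.5, 1.1, -1.0]
grip_width: 0.0287
grip_force: 39.7
```

```bash
python3 - <<'E'
from h import *
r=dict(np.load("res.npz")); b=r["sample_tray"]; s=bot.state(); print(s["position"],s["force"],s["grip_width"],s["q"]) 
t=place(np.array([[-.014,0,0]]),b)[0]; print(t); plan(t[0],t[1],-.01,b[2])
E
```

```text
[ 0.45070426 -0.4115957   0.14126245] [ 0.49154177  1.12415087 -0.99608389] 0.028656218405130395 [-8.00077757e-01  4.94106886e-01  1.41303600e+00  5.29863458e-06
  1.23757557e+00 -8.75313137e-01]
[ 0.45157835 -0.41094576  0.        ]
turn -0.002 (q6 -0.88) shift mm [  0.2   1.2 151.3]
turn 3.139 (q6 -0.88) shift mm [ -0.9  -0.6 151.3]
```

Request:
move_arm(
  hand=[0.02,0.02,0.02,0.02,0.02,0.02,0.02,0.02],
  translation=[
    [0,0.001,0.025],
    [0,0,0.035],
    [0,0,0.035],
    [0,0,0.025],
    [0,0,0.012],
    [0,0,0.008],
    [0,0,0],
    [0,0,0],
  ],
  turn=[0,0,0,0,0,0,0,0],
)

```text
clock: 42.53
position: [0.4537, -0.4108, 0.0043]
ee_rot: [2.132, 2.306, -0.0]
force: [0.8, 0.5, 1.0]
grip_width: 0.0292
grip_force: 39.7
```

Request:
move_arm(
  hand=[0.02,0.02,0.02,0.02],
  translation=[
    [0,0,0.005],
    [0,0,0.004],
    [0,0,0],
    [0,0,0],
  ],
  turn=[0,0,0,0],
)

```text
clock: 42.87
position: [0.4531, -0.4108, -0.0055]
ee_rot: [2.133, 2.306, -0.0]
force: [0.2, -0.2, -0.5]
grip_width: 0.0285
grip_force: 39.7
```

Request:
move_arm(
  hand=[0.02,0.02],
  translation=[
    [0,0,0.001],
    [0,0,0],
  ],
  turn=[0,0],
)

```text
clock: 43.03
position: [0.4531, -0.4108, -0.0067]
ee_rot: [2.133, 2.306, -0.0]
force: [0.1, 0.1, -0.9]
grip_width: 0.0286
grip_force: 39.7
```

Request:
move_arm(
  hand=[0.02,0.02,0.02],
  translation=[
    [0,0,0.003],
    [0,0,0.002],
    [0,0,0],
  ],
  turn=[0,0,0],
)

```text
clock: 43.28
position: [0.4529, -0.4105, -0.0123]
ee_rot: [-2.133, -2.306, -0.0]
force: [-0.7, -0.0, -0.6]
grip_width: 0.0285
grip_force: 39.7
```

Request:
move_arm(
  hand=[0.02,0.02],
  translation=[
    [0,0,0.0012],
    [0,0,0],
  ],
  turn=[0,0],
)

```text
clock: 43.45
position: [0.4531, -0.4108, -0.013]
ee_rot: [2.133, 2.306, -0.0]
force: [-0.5, -0.9, -0.2]
grip_width: 0.0285
grip_force: 39.7
```

Request:
move_arm(
  hand=[0.02,0.02],
  translation=[
    [0,0,0.001],
    [0,0,0],
  ],
  turn=[0,0],
)

```text
clock: 43.62
position: [0.4532, -0.4108, -0.0131]
ee_rot: [2.133, 2.306, -0.0]
force: [-4.0, 2.5, 8.8]
grip_width: 0.0288
grip_force: 40.7
```

On the tray floor. I release, rise and swing clear for the final look.

Request:
move_arm(
  hand=[0.042,0.042,0.042,0.042,0.042],
  translation=[
    [0,0,0],
    [0,0,0],
    [0,0,0],
    [0,0,0],
    [0,0,0],
  ],
  turn=[0,0,0,0,0],
)

```text
clock: 44.03
position: [0.4531, -0.4107, -0.0141]
ee_rot: [-2.133, -2.306, 0.0]
force: [-0.5, -0.2, 0.0]
grip_width: 0.0422
grip_force: 0.0
```

Request:
move_arm(
  hand=[0.042,0.042,0.042,0.042,0.042,0.042,0.042,0.042],
  translation=[
    [0,0,-0.01],
    [0,0,-0.025],
    [0,0,-0.035],
    [0,0,-0.035],
    [0,0,-0.035],
    [0,0,-0.035],
    [0,0,-0.02],
    [0,0,0],
  ],
  turn=[0,0,0,0,0,0,0,0],
)

```text
clock: 44.7
position: [0.4542, -0.4119, 0.1873]
ee_rot: [2.127, 2.3, -0.001]
force: [-0.1, -0.8, -0.2]
grip_width: 0.0421
grip_force: 0.0
```

```bash
python3 - <<'E'
from h import *
s=bot.state(); print(s["position"],s["grip_width"]); plan(.33,-.33,s["position"][2],0.0776)
E
```

```text
[ 0.45424811 -0.41187504  0.18732769] 0.0421249897067231
turn 0.000 (q6 -0.87) shift mm [  91.3 -117.5   -1.2]
turn -3.141 (q6 -0.87) shift mm [-91.3 117.5   1.2]
```

Request:
move_arm(
  hand=[0.042,0.042,0.042,0.042,0.042,0.042,0.042,0.042],
  translation=[
    [0.018,-0.0235,0],
    [0.018,-0.0235,0],
    [0.018,-0.0235,0],
    [0.018,-0.0235,0],
    [0.018,-0.0235,0],
    [0,0,0],
    [0,0,0],
    [0,0,0],
  ],
  turn=[0,0,0,0,0,0,0,0],
)

```text
clock: 45.37
position: [0.3293, -0.3305, 0.1814]
ee_rot: [2.133, 2.305, -0.0]
force: [0.0, -0.5, 0.1]
grip_width: 0.0421
grip_force: 0.0
```

```bash
python3 - <<'E'
from h import *
r=dict(np.load("res.npz")); print(bot.state()["position"])
ims={c:grab_frame(c)[:,:,::-1] for c in("top","scene")}
def crop(c,p,hw=33):
    q=np.round(proj([p],c)[0]).astype(int); return cv2.resize(ims[c][q[1]-hw:q[1]+hw,q[0]-hw:q[0]+hw],(264,264),interpolation=cv2.INTER_CUBIC)
P=[[*r[n][:2],.03] for n in("pack_box","stop_tray","sample_tray")]
o=np.vstack([np.hstack([crop(c,p) for p in P]) for c in("top","scene")]); cv2.imwrite("pics/final.png",cv2.convertScaleAbs(o,alpha=1.4))
E
```

```text
[ 0.32930091 -0.33049939  0.18144598]
```

View pics/final.png

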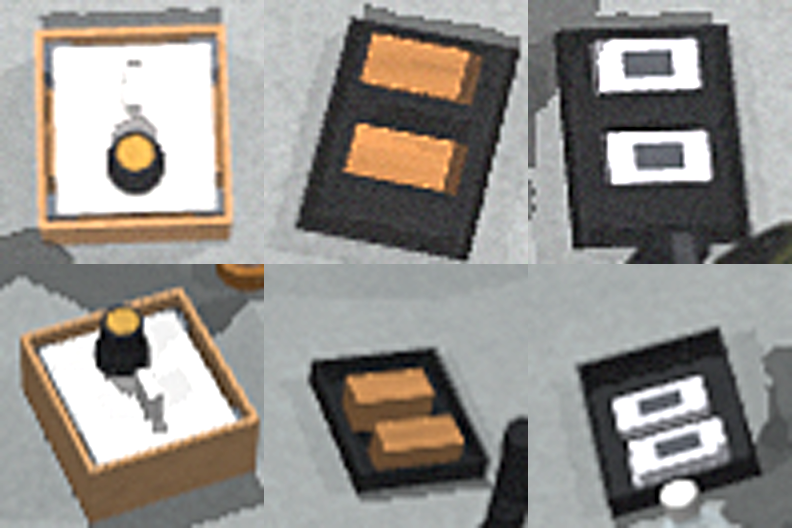

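The final picture shows the divider level in the box, with the head upright at top crop (137,160) and the tab at (133,90). The stop (405,155) and the coupon (660,157) lie flat in their trays beside their like.

```bash
python3 -c "
from cell import workorder; print(workorder.finish_job())"
```

```text
the job is handed in; nothing more can be done
None
```

The job is done and handed in at about 45 s of the 125 s: barrel, divider and head are packed in order, the stop and coupon lie flat in their trays, and everything is released; the first reach for the barrel closed above it, because the stated tool height read about 40 mm too low, and moved nothing.

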